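# Hold a scoop of pastilles over the scale

## Task

Take the scoop by its handle from the steel tray, scoop up at least three throat pastilles from the blue bin, and bring them over the middle of the scale's pan; finish there still holding the scoop level and motionless, about 5 to 10 cm above the pan, so that I can tare the scale before they are tipped in. Touch the pastilles with the scoop only, never with the fingers; drop none outside the bin, do not touch the scale, and leave everything else on the table where it stands.

Things in the scene. Friction and masses are not known exactly. Their poses are not given: they have to be found in the camera images.
- scoop: Aluminium dispensing scoop, black handle, about 150 g, lying level in its tray at the start. Origin: on the underside below the middle of the bowl; +x to the open front lip, +z up. Bowl: open-fronted trough, outside x -42 to +42, 75 wide (y), inside 70 wide; floor and walls 2.5 thick; back wall 42 high, sides 42 high at the back falling to the lip.
- scoop_bowl (a point): Middle of the scoop's bowl (scoop x 0, y 0, z 16).
- scoop_grip (a point): Where the scoop's handle is best held, across its flat sides, on its axis (scoop x -95.5, y 0, z 60). The handle is a straight flat-sided bar 14 wide (y) and 22 deep that rises to the rear at 27 degrees, from the back wall (x -42, z 32) to its end (x -150, z 88).
- scoop_lip (a point): Lower edge of the scoop's front lip, at its middle (scoop x +42, y 0, z 7); the lip is 1 mm thick. The underside is flat (z 0) from x -42 to +8, then rises to this edge, so nose down by 12 degrees the front of the floor lies flat on a surface.
- tray: Shallow stainless tray fixed on the table in which the scoop lies at the start, 230 (x) x 110 (y), floor 2 thick, rim 8 high. Origin: centre of its underside.
- bin: Blue hopper-front bin of loose pastilles, fixed on the table. Origin: centre of its underside; -x is its low open front, facing the robot, +x its back wall. Outside 200 (x) x 104 (y) x 70 high; walls and floor 4 thick: inside x -96 to +96, y -48 to +48. Front wall 24 high; side walls rise from 24 at the front (x -100) to 70 at x -55, then level to the back.
- bin_floor (a point): Centre of the bin's inner floor, 4 above the table.
- scale: White electronic counter scale, fixed on the table, 230 (x) x 190 (y), body 50 high, sloping front with display towards -x (the robot). Origin: centre of its underside.
- pan (a point): Centre of the top of the scale's round steel pan, 156 diameter, 65 above the table, 30 behind (+x) the scale's centre.
- pastille0: Honey-coloured throat pastille, hard, smooth and slippery, free to roll, oblong with round ends, 18 diameter and 28 long, about 10 g, origin at its middle, long axis y. All seven are alike and lie one layer deep, roughly crosswise, in the back part of the bin (bin x +7 to +95) at the start; the front part is empty.
- pastille1: Another pastille, like pastille0.
- pastille2: Another pastille, like pastille0.
- pastille3: Another pastille, like pastille0.
- pastille4: Another pastille, like pastille0.
- pastille5: Another pastille, like pastille0.
- pastille6: Another pastille, like pastille0.
- amber_bottle: Bystander: brown screw-capped bottle, 60 diameter, 145 tall (mm). Origin: centre of its underside.
- tablet_pot: Bystander: white capped tablet pot, 54 diameter, 75 tall (mm). Origin: centre of its underside.
- mug: Bystander: white mug, 80 diameter, 85 tall, handle along its +y (mm). Origin: centre of its underside.
- sanitiser: Bystander: pump bottle of hand gel with a red band, 58 diameter, 165 tall (mm). Origin: centre of its underside.
- yellow_carton: Bystander: small yellow carton with a white band, 50 x 95 x 34 tall (mm). Origin: centre of its underside.
- blue_carton: Bystander: blue carton with a white band, 65 x 110 x 45 tall (mm). Origin: centre of its underside.

How it is judged (in metres and radians):
On the way, in this order (a step that is already met when the one before it is completed fails the run):
1. the scoop is taken up from its tray, held in the fingers (z of scoop in the frame of tray above 0.03 m and contact force between the fingers and scoop above 1 N and contact force between scoop and tray below 0.1 N), for 0.2 s.
2. the held scoop, with at least three pastilles in its bowl, is lifted clear of the bin (((distance between pastille0 and scoop_bowl below 0.046 m and (distance between each of pastille1, pastille2 and scoop_bowl below 0.046 m or distance between each of pastille1, pastille3 and scoop_bowl below 0.046 m or distance between each of pastille1, pastille4 and scoop_bowl below 0.046 m or distance between each of pastille1, pastille5 and scoop_bowl below 0.046 m or distance between each of pastille1, pastille6 and scoop_bowl below 0.046 m or distance between each of pastille2, pastille3 and scoop_bowl below 0.046 m or distance between each of pastille2, pastille4 and scoop_bowl below 0.046 m or distance between each of pastille2, pastille5 and scoop_bowl below 0.046 m or distance between each of pastille2, pastille6 and scoop_bowl below 0.046 m or distance between each of pastille3, pastille4 and scoop_bowl below 0.046 m or distance between each of pastille3, pastille5 and scoop_bowl below 0.046 m or distance between each of pastille3, pastille6 and scoop_bowl below 0.046 m or distance between each of pastille4, pastille5 and scoop_bowl below 0.046 m or distance between each of pastille4, pastille6 and scoop_bowl below 0.046 m or distance between each of pastille5, pastille6 and scoop_bowl below 0.046 m)) or (distance between pastille1 and scoop_bowl below 0.046 m and (distance between each of pastille2, pastille3 and scoop_bowl below 0.046 m or distance between each of pastille2, pastille4 and scoop_bowl below 0.046 m or distance between each of pastille2, pastille5 and scoop_bowl below 0.046 m or distance between each of pastille2, pastille6 and scoop_bowl below 0.046 m or distance between each of pastille3, pastille4 and scoop_bowl below 0.046 m or distance between each of pastille3, pastille5 and scoop_bowl below 0.046 m or distance between each of pastille3, pastille6 and scoop_bowl below 0.046 m or distance between each of pastille4, pastille5 and scoop_bowl below 0.046 m or distance between each of pastille4, pastille6 and scoop_bowl below 0.046 m or distance between each of pastille5, pastille6 and scoop_bowl below 0.046 m)) or (distance between pastille2 and scoop_bowl below 0.046 m and (distance between each of pastille3, pastille4 and scoop_bowl below 0.046 m or distance between each of pastille3, pastille5 and scoop_bowl below 0.046 m or distance between each of pastille3, pastille6 and scoop_bowl below 0.046 m or distance between each of pastille4, pastille5 and scoop_bowl below 0.046 m or distance between each of pastille4, pastille6 and scoop_bowl below 0.046 m or distance between each of pastille5, pastille6 and scoop_bowl below 0.046 m)) or (distance between pastille3 and scoop_bowl below 0.046 m and (distance between each of pastille4, pastille5 and scoop_bowl below 0.046 m or distance between each of pastille4, pastille6 and scoop_bowl below 0.046 m or distance between each of pastille5, pastille6 and scoop_bowl below 0.046 m)) or (distance between pastille4 and scoop_bowl below 0.046 m and distance between each of pastille5, pastille6 and scoop_bowl below 0.046 m)) and height (world z) of scoop above 0.08 m and contact force between the fingers and scoop above 1 N and contact force between scoop and bin below 0.1 N), for 0.2 s.
At the end, for the whole second after the job is handed in: Scoop held in the fingers over the pan (bowl middle within 50 mm of the pan centre sideways, underside 30 to 160 mm above it), not touching the scale, level within 0.17 rad, still (20 mm/s, 0.15 rad/s); at least 3 pastilles within 46 mm of the bowl middle, the rest in the bin (((distance between pastille0 and scoop_bowl below 0.046 m and (distance between each of pastille1, pastille2 and scoop_bowl below 0.046 m or distance between each of pastille1, pastille3 and scoop_bowl below 0.046 m or distance between each of pastille1, pastille4 and scoop_bowl below 0.046 m or distance between each of pastille1, pastille5 and scoop_bowl below 0.046 m or distance between each of pastille1, pastille6 and scoop_bowl below 0.046 m or distance between each of pastille2, pastille3 and scoop_bowl below 0.046 m or distance between each of pastille2, pastille4 and scoop_bowl below 0.046 m or distance between each of pastille2, pastille5 and scoop_bowl below 0.046 m or distance between each of pastille2, pastille6 and scoop_bowl below 0.046 m or distance between each of pastille3, pastille4 and scoop_bowl below 0.046 m or distance between each of pastille3, pastille5 and scoop_bowl below 0.046 m or distance between each of pastille3, pastille6 and scoop_bowl below 0.046 m or distance between each of pastille4, pastille5 and scoop_bowl below 0.046 m or distance between each of pastille4, pastille6 and scoop_bowl below 0.046 m or distance between each of pastille5, pastille6 and scoop_bowl below 0.046 m)) or (distance between pastille1 and scoop_bowl below 0.046 m and (distance between each of pastille2, pastille3 and scoop_bowl below 0.046 m or distance between each of pastille2, pastille4 and scoop_bowl below 0.046 m or distance between each of pastille2, pastille5 and scoop_bowl below 0.046 m or distance between each of pastille2, pastille6 and scoop_bowl below 0.046 m or distance between each of pastille3, pastille4 and scoop_bowl below 0.046 m or distance between each of pastille3, pastille5 and scoop_bowl below 0.046 m or distance between each of pastille3, pastille6 and scoop_bowl below 0.046 m or distance between each of pastille4, pastille5 and scoop_bowl below 0.046 m or distance between each of pastille4, pastille6 and scoop_bowl below 0.046 m or distance between each of pastille5, pastille6 and scoop_bowl below 0.046 m)) or (distance between pastille2 and scoop_bowl below 0.046 m and (distance between each of pastille3, pastille4 and scoop_bowl below 0.046 m or distance between each of pastille3, pastille5 and scoop_bowl below 0.046 m or distance between each of pastille3, pastille6 and scoop_bowl below 0.046 m or distance between each of pastille4, pastille5 and scoop_bowl below 0.046 m or distance between each of pastille4, pastille6 and scoop_bowl below 0.046 m or distance between each of pastille5, pastille6 and scoop_bowl below 0.046 m)) or (distance between pastille3 and scoop_bowl below 0.046 m and (distance between each of pastille4, pastille5 and scoop_bowl below 0.046 m or distance between each of pastille4, pastille6 and scoop_bowl below 0.046 m or distance between each of pastille5, pastille6 and scoop_bowl below 0.046 m)) or (distance between pastille4 and scoop_bowl below 0.046 m and distance between each of pastille5, pastille6 and scoop_bowl below 0.046 m)) and horizontal distance between scoop_bowl and pan below 0.05 m and z of scoop in the frame of pan between 0.03 and 0.16 m and angle between scoop's own z axis and vertical below 0.17 rad and linear speed of scoop below 0.02 m/s and angular speed of scoop below 0.15 rad/s and contact force between the fingers and scoop above 1 N and contact force between scoop and scale below 0.1 N and (distance between pastille0 and scoop_bowl below 0.046 m or not (x of pastille0 in the frame of bin above 0.1 m or x of pastille0 in the frame of bin below -0.1 m or y of pastille0 in the frame of bin above 0.05 m or y of pastille0 in the frame of bin below -0.05 m)) and (distance between pastille1 and scoop_bowl below 0.046 m or not (x of pastille1 in the frame of bin above 0.1 m or x of pastille1 in the frame of bin below -0.1 m or y of pastille1 in the frame of bin above 0.05 m or y of pastille1 in the frame of bin below -0.05 m)) and (distance between pastille2 and scoop_bowl below 0.046 m or not (x of pastille2 in the frame of bin above 0.1 m or x of pastille2 in the frame of bin below -0.1 m or y of pastille2 in the frame of bin above 0.05 m or y of pastille2 in the frame of bin below -0.05 m)) and (distance between pastille3 and scoop_bowl below 0.046 m or not (x of pastille3 in the frame of bin above 0.1 m or x of pastille3 in the frame of bin below -0.1 m or y of pastille3 in the frame of bin above 0.05 m or y of pastille3 in the frame of bin below -0.05 m)) and (distance between pastille4 and scoop_bowl below 0.046 m or not (x of pastille4 in the frame of bin above 0.1 m or x of pastille4 in the frame of bin below -0.1 m or y of pastille4 in the frame of bin above 0.05 m or y of pastille4 in the frame of bin below -0.05 m)) and (distance between pastille5 and scoop_bowl below 0.046 m or not (x of pastille5 in the frame of bin above 0.1 m or x of pastille5 in the frame of bin below -0.1 m or y of pastille5 in the frame of bin above 0.05 m or y of pastille5 in the frame of bin below -0.05 m)) and (distance between pastille6 and scoop_bowl below 0.046 m or not (x of pastille6 in the frame of bin above 0.1 m or x of pastille6 in the frame of bin below -0.1 m or y of pastille6 in the frame of bin above 0.05 m or y of pastille6 in the frame of bin below -0.05 m))); the arm keeps its last pose, push and grip.
It fails at once if a pastille is dropped outside the bin (((x of pastille0 in the frame of bin above 0.1 m or x of pastille0 in the frame of bin below -0.1 m or y of pastille0 in the frame of bin above 0.05 m or y of pastille0 in the frame of bin below -0.05 m) and distance between pastille0 and scoop_bowl above 0.075 m) or ((x of pastille1 in the frame of bin above 0.1 m or x of pastille1 in the frame of bin below -0.1 m or y of pastille1 in the frame of bin above 0.05 m or y of pastille1 in the frame of bin below -0.05 m) and distance between pastille1 and scoop_bowl above 0.075 m) or ((x of pastille2 in the frame of bin above 0.1 m or x of pastille2 in the frame of bin below -0.1 m or y of pastille2 in the frame of bin above 0.05 m or y of pastille2 in the frame of bin below -0.05 m) and distance between pastille2 and scoop_bowl above 0.075 m) or ((x of pastille3 in the frame of bin above 0.1 m or x of pastille3 in the frame of bin below -0.1 m or y of pastille3 in the frame of bin above 0.05 m or y of pastille3 in the frame of bin below -0.05 m) and distance between pastille3 and scoop_bowl above 0.075 m) or ((x of pastille4 in the frame of bin above 0.1 m or x of pastille4 in the frame of bin below -0.1 m or y of pastille4 in the frame of bin above 0.05 m or y of pastille4 in the frame of bin below -0.05 m) and distance between pastille4 and scoop_bowl above 0.075 m) or ((x of pastille5 in the frame of bin above 0.1 m or x of pastille5 in the frame of bin below -0.1 m or y of pastille5 in the frame of bin above 0.05 m or y of pastille5 in the frame of bin below -0.05 m) and distance between pastille5 and scoop_bowl above 0.075 m) or ((x of pastille6 in the frame of bin above 0.1 m or x of pastille6 in the frame of bin below -0.1 m or y of pastille6 in the frame of bin above 0.05 m or y of pastille6 in the frame of bin below -0.05 m) and distance between pastille6 and scoop_bowl above 0.075 m)).
It fails at once if the fingers touch a pastille (contact force between the fingers and pastille0 above 0.3 N or contact force between the fingers and pastille1 above 0.3 N or contact force between the fingers and pastille2 above 0.3 N or contact force between the fingers and pastille3 above 0.3 N or contact force between the fingers and pastille4 above 0.3 N or contact force between the fingers and pastille5 above 0.3 N or contact force between the fingers and pastille6 above 0.3 N).
It fails at once if the scale is touched (contact force between scale and anything else above 2 N).
It fails at once if another thing on the table is moved by more than 20 mm or tipped (distance of any of amber_bottle, tablet_pot, mug, sanitiser, yellow_carton, blue_carton from where it was at the start of the episode above 0.02 m or angle between any of amber_bottle, tablet_pot, mug, sanitiser, yellow_carton, blue_carton's own z axis and vertical above 0.3 rad).
It also fails if it takes over 64 s, if anything falls off the work surface, if the arm or the gripper's body presses on something with over 40 N, if the wrist force passes 120 N, or if a joint passes its speed limit or range.

## Robot

A 6-joint arm with a two-finger parallel gripper is mounted at the origin on the work surface. World frame = base frame: x ahead of the robot, y to its left, z up, the work surface at z = 0. Lengths are in m, angles in degrees, forces in N, time in s.
With the tool pointing down it reaches from about 0.4 to 0.825 m from the base axis. Payload 7 kg.
Tool frame: the origin (TCP) lies at the centre of the arm's flange, where the gripper is bolted on; the fingertips stand 178 mm ahead of it and the grasp point (between the pads) lies 159 mm ahead of it; x points along the fingers, y is the direction in which the jaws open and shut, and the axes are right-handed (so a half turn about x gives the same grasp; the last joint's range is limited). The gripper opens to 88 mm and grips with 3 to 60 N. Pads are 19 mm wide; open, the fingers measure 130 mm over their backs; the gripper's body (78 mm by 193 mm) begins 47 mm behind the grasp point.
Start: joints at [82.913, 20.546, 0.682, 0, -70.136, -16.507], TCP at [0.27, 0.619, 0.405] pointing down, gripper open.
Joint ranges: [-176.03, 176.03], [-82.01, 121.73], [-58.28, 71.71], [-173.87, 95.51], [-174.79, -0.11], [-173.66, 173.66]. Speed limits (degrees/s): [136.94, 136.94, 172.46, 180, 180, 180].

## Interface

Orientations are given as [roll, pitch, yaw] about the fixed x, y, z axes, in that order (R = Rz(yaw) Ry(pitch) Rx(roll)).
In Python, from plant import ctrl gives the robot as it stands. The module is installed in compiled form; this text tells all that it offers.
- The arm moves only by the shell command python3 -m inch 'ROWS'. ROWS is JSON, one flat list of numbers, 7 for each row, row after row: the shift along the tool's x, y, z in m, then the turn, a rotation vector about the tool's x, y, z in degrees, then the finger opening in m, from 0 to 0.0876. In form: [dx, dy, dz, rx, ry, rz, hand, dx, dy, dz, rx, ry, rz, hand, ...]. A call has 1 to 20 rows; each row shifts and turns the pose as measured when the row begins, along the tool's axes as they then stand; what a row does not reach is not made up. A row lasts 1/8 s, in which the tool goes at most 62.5 mm and 10.7 degrees, less where a joint would pass 70% of its speed; a pose out of reach is approached as far as the arm can. A call with a gripper value outside its range is refused whole. The fingers move at their own pace and stop on an object; the grip force is fixed at half the most. Time passes only in rows, so rows that do not move let the fingers close. It gives the time, the measured TCP pose, the force and the opening at its end, in the units of the state.
- ctrl.get_obs(): the state, without advancing time (a new reading comes with each control period).
- ctrl.snapshot(name): name is "scene" or "side" or "wrist"; returns a dict with "color" (384x512x3 uint8, red, green, blue), "depth" (384x512 float32, m along the optical axis (not along the pixel's ray), 0 where there is no reading), "K" (3x3 intrinsics, pixels), "k1" (the pictures are not rectified: a ray, as slopes to the right and down, at radius r is drawn at 1 + k1 r^2 times it, then the intrinsics apply), "position" and "attitude" of the camera in the world; the wrist camera has in their place "hand_eye" (4x4, takes a point from camera to tool coordinates, whose origin is the TCP and whose axes are the tool frame's). Camera axes: x right, y up, looking along -z (the intrinsics and any distortion apply to the point x, -y, -z); pixel columns grow to the right and rows downward; lengths in m; the calibration is good to about 2 mm. A picture is of the moment at which its call begins: read the wrist's pose just before it.
- ctrl.close_job(): hands the job in, once; it reports no verdict.
The state is a dict: "clock": time; "joint_pos": joint angles; "qvel": joint speeds; "tau": joint torques, N m; "tool_pos": TCP position; "orientation": TCP orientation; "force": force on the tool from outside, world axes, zero at the start; "moment": the same for the moment, N m; "opening": finger opening in m.
Only numpy, scipy, OpenCV 4.12 (cv2) and the standard library are available. Lean on these libraries where they do the work, as an engineer would, in place of code of your own. Each camera call takes 0.05 s, during which the arm holds its last target.

## Working session

There is one attempt and no reset: what is moved stays moved. The work goes in short steps, Python scripts to look and compute and a shell command to move; the robot and the scene stay as the last step left them, time stands still between calls to the robot, and variables do not carry over. Pictures are saved under pics/ and viewed, and the job is handed in when it is done.

```bash
mkdir -p pics; cat > h.py <<'E'
import numpy as np, cv2
from scipy.spatial.transform import Rotation as R
from plant import ctrl
def Rm(rpy): return R.from_euler('xyz',rpy,degrees=True).as_matrix()
def shot(n,f=None):
    o=ctrl.get_obs(); s=ctrl.snapshot(n)
    if n=='wrist':
        T=np.eye(4);T[:3,:3]=Rm(o['orientation']);T[:3,3]=o['tool_pos']
        M=T@np.array(s['hand_eye'])
    else:
        M=np.eye(4);a=np.array(s['attitude']);M[:3,:3]=a if a.shape==(3,3) else Rm(a);M[:3,3]=s['position']
    s['M']=M
    if f: cv2.imwrite('pics/'+f+'.png',cv2.resize(s['color'][:,:,::-1],(800,600),interpolation=cv2.INTER_CUBIC) )
    np.savez('pics/'+(f or 'last')+'.npz',**{k:np.array(s[k]) for k in('color','depth','K','k1','M')})
    return s
def ld(f):
    return dict(np.load('pics/'+f+'.npz'))
def slopes(s,u,v):
    K=np.array(s['K']);x=(u-K[0,2])/K[0,0];y=(v-K[1,2])/K[1,1]
    d=np.hypot(x,y);r=d*1.0
    for _ in range(20): r=d/(1+float(s['k1'])*r*r)
    f=1/(1+float(s['k1'])*r*r)
    return x*f,y*f
def ray(s,u,v):
    x,y=slopes(s,np.asarray(u,float),np.asarray(v,float))
    d=np.stack([x,-y,-np.ones_like(x)],-1)@s['M'][:3,:3].T
    return s['M'][:3,3],d
def onz(s,u,v,z):
    o,d=ray(s,u,v); return o+d*((z-o[2])/d[...,2])[...,None]
def cloud(s):
    v,u=np.mgrid[:384,:512]; o,d=ray(s,u,v)
    P=o+d*s['depth'][...,None]; P[s['depth']<=0]=np.nan; return P
E
python3 - <<'E'
from h import *
o=ctrl.get_obs();print(o)
for n in('scene','side','wrist'):
    s=shot(n,n+'0'); print(n,s['K'],s['k1'],s['M'].round(3).tolist(), s.get('attitude'))
E
```

```text
{'clock': 0.0, 'joint_pos': array([ 8.29121708e+01,  2.05913523e+01,  6.34232796e-01, -1.89324147e-02,
       -7.01359788e+01, -1.65047355e+01]), 'qvel': array([ 0.00091658,  0.09969137,  0.00794946, -0.07494073,  0.03217946,
        0.01718925]), 'tau': array([ 1.03595576e-03, -5.82718062e+01,  2.93056369e+01,  6.99696064e+00,
        6.87127031e-03, -1.67577477e-04]), 'tool_pos': array([0.27010596, 0.61839358, 0.4037306 ]), 'orientation': array([  95.68344456,   89.90521519, -107.91556767]), 'force': array([-0.08069393,  0.63979165, -0.56724158]), 'moment': array([ 0.05888853, -0.06220096,  0.02626846]), 'opening': 0.08726473793365319}
scene [[466.02809934   0.         246.68675328]
 [  0.         466.02809934 188.06017633]
 [  0.           0.           1.        ]] -0.042117862327645084 [[-0.342, -0.653, 0.676, 1.549], [0.94, -0.252, 0.231, 0.339], [0.019, 0.714, 0.7, 1.086], [0.0, 0.0, 0.0, 1.0]] [ 45.57205872  -1.09295383 109.97538059]
side [[468.91228555   0.         252.61214195]
 [  0.         468.91228555 202.22876283]
 [  0.           0.           1.        ]] 0.038761568262585235 [[0.941, 0.234, -0.245, 0.208], [-0.339, 0.681, -0.649, -0.916], [0.015, 0.694, 0.72, 1.104], [0.0, 0.0, 0.0, 1.0]] [ 43.94699564  -0.87324173 -19.79193451]
wrist [[303.02794245   0.         257.94031026]
 [  0.         303.02794245 189.0865811 ]
 [  0.           0.           1.        ]] 0.025419702232210007 [[-0.4, 0.882, 0.249, 0.338], [-0.916, -0.386, -0.107, 0.59], [0.002, -0.271, 0.962, 0.382], [0.0, 0.0, 0.0, 1.0]] None
```

View pics/scene0.png

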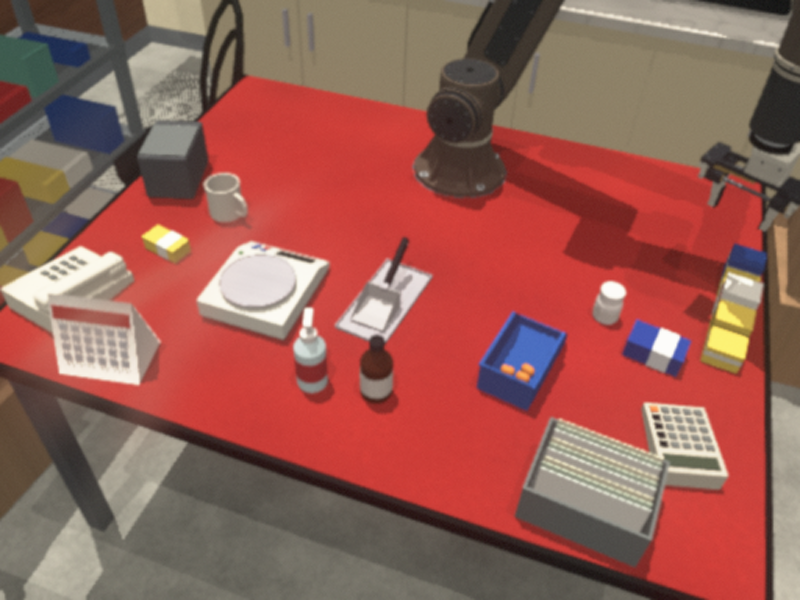

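View pics/side0.png

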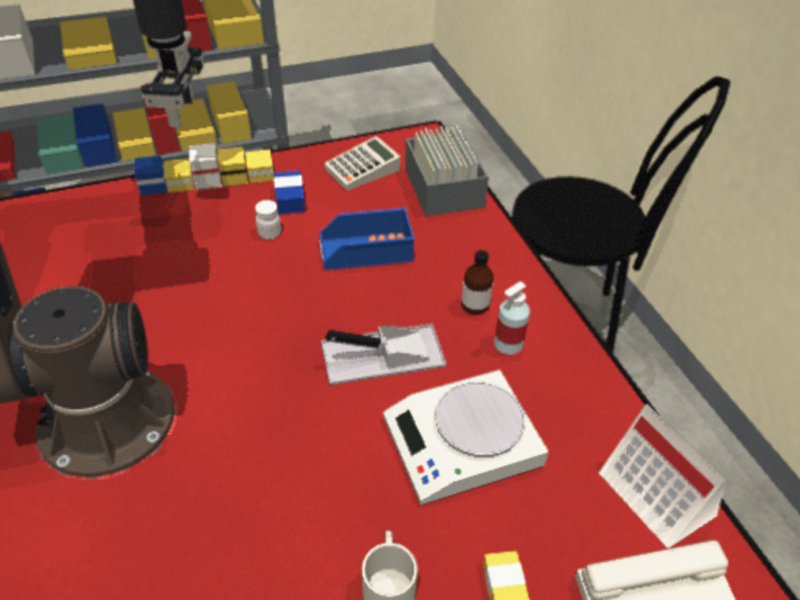

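View pics/wrist0.png

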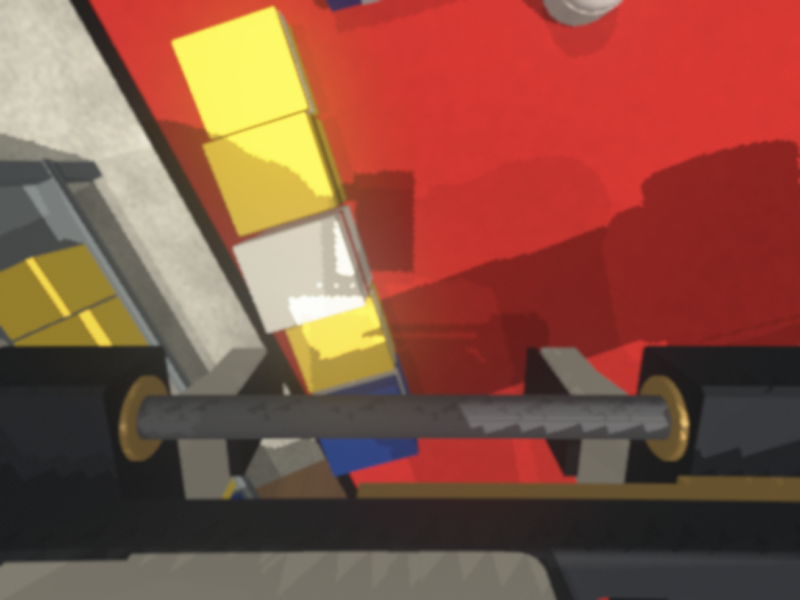

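The scene view shows the tray and scoop at (385,300), the bin at (522,360) with orange pastilles at (518,372), and the scale at (262,285), pan at (258,280). The side view has the scoop handle at (350,338), the bin at (368,238) and the pan at (478,418).

```bash
python3 - <<'E'
from h import *
for n in('scene0','side0'):
    s=ld(n);P=cloud(s);c=s['color'].astype(int);hsv=cv2.cvtColor(s['color'],cv2.COLOR_RGB2HSV)
    H,S,V=[hsv[...,i].astype(int) for i in range(3)]
    tab=(H<8)|(H>172); tab&=S>150
    print(n,'table z',np.nanmedian(P[tab][:,2]))
    blue=(H>100)&(H<130)&(S>120)&(V>50); org=(H>8)&(H<20)&(S>100)&(V>100)
    x,y,z=np.moveaxis(P,-1,0)
    reg=(x>.4)&(x<.95)&(z>-.01)&(z<.3)
    m=(reg&blue&(y>.0)).astype(np.uint8)
    nl,lab,st,ce=cv2.connectedComponentsWithStats(m)
    for i in range(1,nl):
        if st[i,4]>100:
            Q=P[lab==i]; print('blue',st[i],np.nanmin(Q,0).round(3),np.nanmax(Q,0).round(3)); top=Q[(Q[:,2]>.06)]; 
            if len(top)>20: print(' top rect',cv2.minAreaRect(top[:,:2].astype(np.float32)*1000))
    m=(reg&org).astype(np.uint8)
    nl,lab,st,ce=cv2.connectedComponentsWithStats(m)
    for i in range(1,nl):
        if st[i,4]>8: print('org',st[i],np.nanmedian(P[lab==i],0).round(3))
    nt=(reg&~tab&(z>.004)).astype(np.uint8)
    nl,lab,st,ce=cv2.connectedComponentsWithStats(nt)
    for i in range(1,nl):
        if st[i,4]>100:
            Q=P[lab==i]; print('obj',st[i],Q.mean(0).round(3),np.nanpercentile(Q,1,axis=0).round(3),np.nanpercentile(Q,99,axis=0).round(3))
E
```

```text
scene0 table z 0.002050633525095713
blue [308 202  53  47 963] [ 0.486  0.227 -0.002] [0.696 0.357 0.08 ]
 top rect ((616.785888671875, 291.2010803222656), (107.36678314208984, 151.83993530273438), 80.22793579101562)
blue [402 206  19  18 214] [0.438 0.478 0.041] [0.504 0.529 0.054]
org [ 90 143  20  12  23] [ 0.488 -0.598  0.002]
org [108 151  14  17  80] [ 0.558 -0.483  0.015]
org [ 92 156   9   7  16] [ 0.562 -0.563  0.008]
org [448 216  26  23  53] [0.458 0.642 0.007]
org [474 225   4   7   9] [0.42  0.711 0.004]
org [331 233  10  11  67] [0.626 0.305 0.022]
org [321 234   8   5  29] [0.63  0.273 0.022]
org [416 260   5   4  19] [0.629 0.545 0.025]
obj [132 119  17  24 255] [ 0.41  -0.465  0.048] [ 0.4   -0.499  0.005] [ 0.42  -0.44   0.089]
obj [ 90 143  33  26 469] [ 0.551 -0.522  0.028] [ 0.484 -0.595  0.004] [ 0.579 -0.476  0.041]
obj [ 214  152   63   85 1428] [ 0.559 -0.007  0.033] [ 0.411 -0.079  0.004] [0.769 0.067 0.147]
obj [ 125  154   86   81 3831] [ 0.645 -0.222  0.059] [ 0.479 -0.352  0.006] [ 0.801 -0.045  0.164]
obj [   0  157  104   90 5246] [ 0.826 -0.52   0.067
[... 1751 characters left out ...]
798 -0.048  0.168]
obj [ 205  208   80   38 1280] [ 0.528 -0.02   0.025] [ 0.41  -0.08   0.004] [0.639 0.047 0.096]
obj [316 215  19  12 123] [ 0.761 -0.088  0.02 ] [ 0.744 -0.099  0.005] [ 0.795 -0.06   0.038]
obj [ 245  237  106   86 5662] [ 0.582 -0.273  0.051] [ 0.474 -0.352  0.01 ] [ 0.702 -0.163  0.07 ]
obj [ 385  258   80   92 3490] [ 0.838 -0.474  0.08 ] [ 0.799 -0.544  0.005] [ 0.905 -0.386  0.162]
obj [ 369  346  102   38 2871] [ 0.752 -0.602  0.065] [ 0.652 -0.655  0.014] [ 0.842 -0.552  0.096]
obj [254 348  14  36 264] [ 0.408 -0.463  0.05 ] [ 0.4   -0.502  0.004] [ 0.423 -0.442  0.089]
obj [309 352  30  32 747] [ 0.545 -0.517  0.033] [ 0.517 -0.556  0.007] [ 0.576 -0.478  0.04 ]
```

```bash
python3 - <<'E'
from h import *
s=ld('scene0');a=s['color'][140:270,200:370]; cv2.imwrite('pics/scz.png',cv2.resize(a[:,:,::-1],(784,600),interpolation=cv2.INTER_CUBIC))
s=ld('side0');a=s['color'][190:270,195:295]; cv2.imwrite('pics/sdz.png',cv2.resize(a[:,:,::-1],(750,600),interpolation=cv2.INTER_CUBIC))
E
```

```text
(no output)
```

View pics/scz.png

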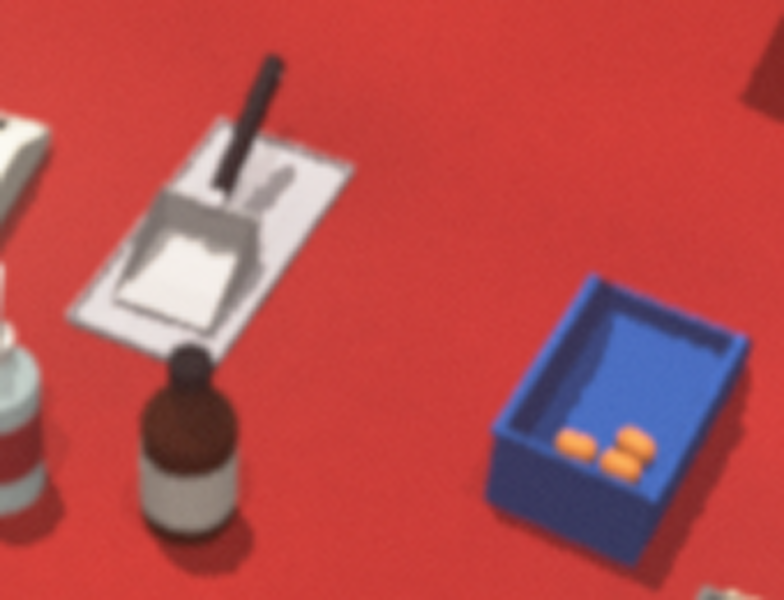

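```bash
python3 - <<'E'
from h import *
# top-down height/colour maps from both clouds
im=np.zeros((600,800,3),np.uint8)
for n in('scene0','side0'):
    s=ld(n);P=cloud(s).reshape(-1,3);c=s['color'].reshape(-1,3)
    k=np.isfinite(P[:,0])
    # x up 0.35..0.85 -> row, y left
    r=(600-(P[:,0]-.35)/.5*600); q=(400-(P[:,1]-.03)/.5*600*1.0)
    ok=k&(r>=1)&(r<598)&(q>=1)&(q<798)&(P[:,2]<.2)
    idx=np.where(ok)[0]; idx=idx[np.argsort(P[idx,2])]
    for i in idx: cv2.circle(im,(int(q[i]),int(r[i])),1,tuple(int(v) for v in c[i][::-1]),-1)
cv2.imwrite('pics/top.png',im)
E
```

```text
(no output)
```

View pics/top.png

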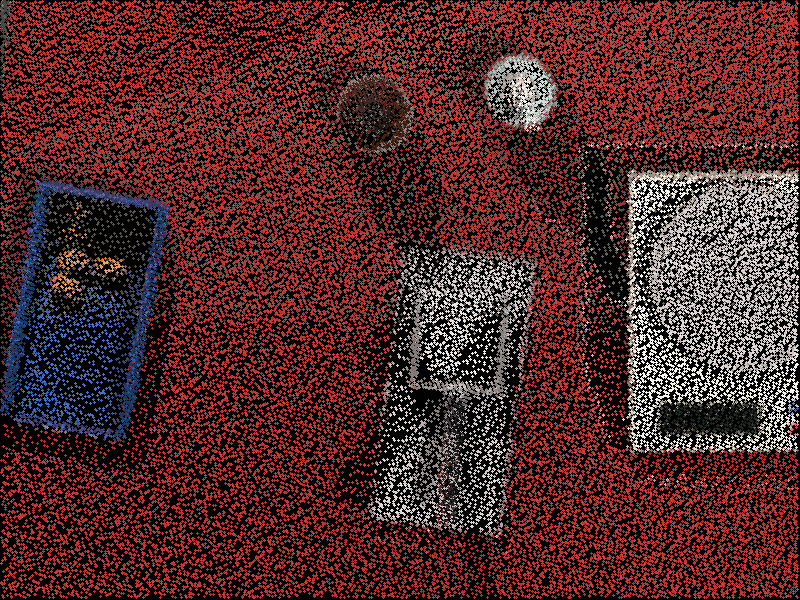

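```bash
cat >> h.py <<'E'
def plan(p,rpy_or_R):
    """total shift (tool axes now) & rotvec deg to reach pose"""
    o=ctrl.get_obs(); A=Rm(o['orientation']); B=rpy_or_R
    sh=A.T@(np.array(p)-o['tool_pos']); rv=R.from_matrix(A.T@B).as_rotvec(degrees=True)
    return sh,rv
def toolR(yaw,pitch=0,flip=1):
    """tool with x down, z ahead(scoop +x)*flip ; pitch>0 = nose down. yaw deg."""
    x=np.array([0,0,-1.]); z=np.array([1.,0,0])*flip; y=np.cross(z,x)
    return Rm([0,pitch,yaw])@np.stack([x,y,z],1)
E
python3 - <<'E'
from h import *
o=ctrl.get_obs(); print(Rm(o['orientation']).round(3)); s=ctrl.snapshot('wrist'); print(np.array(s['hand_eye']).round(4).tolist())
for f in(1,-1):
    print(f,[a.round(3) for a in plan([.46,-.015,.38],toolR(-6,0,f))])
E
```

```text
[[-0.    -0.4   -0.916]
 [-0.001 -0.916  0.4  ]
 [-1.     0.001 -0.   ]]
[[-0.0, 0.2716, -0.9624, 0.0214], [1.0, 0.0001, -0.0, -0.0012], [0.0001, -0.9624, -0.2716, -0.0737], [0.0, 0.0, 0.0, 1.0]]
1 [array([ 0.025,  0.504, -0.428]), array([ 1.62399e+02, -8.90000e-02, -3.00000e-03])]
-1 [array([ 0.025,  0.504, -0.428]), array([-1.7601e+01,  2.0000e-03, -6.2000e-02])]
```

```bash
python3 -m inch '[0,0,0,-8.8,0,0,0.0876, 0,0,0,-8.8,0,0,0.0876, 0.002,0.051,-0.021,0,0,0,0.0876, 0.002,0.051,-0.021,0,0,0,0.0876, 0.002,0.051,-0.021,0,0,0,0.0876, 0.002,0.051,-0.021,0,0,0,0.0876, 0.002,0.051,-0.021,0,0,0,0.0876, 0.002,0.051,-0.021,0,0,0,0.0876, 0.002,0.051,-0.021,0,0,0,0.0876, 0.002,0.051,-0.021,0,0,0,0.0876, 0.002,0.051,-0.021,0,0,0,0.0876, 0.002,0.051,-0.021,0,0,0,0.0876, 0.002,0.051,-0.021,0,0,0,0.0876, 0.002,0.051,-0.021,0,0,0,0.0876, 0,0,0,0,0,0,0.0876]'
python3 - <<'E'
from h import *
print([a.round(3) for a in plan([.46,-.015,.38],toolR(-6,0,-1))]); print(ctrl.get_obs()['joint_pos'].round(1))
shot('wrist','w1')
E
```

```text
clock: 2.08
tool_pos: [0.4668, -0.0346, 0.3798]
orientation: [145.8, 89.8, -39.5]
force: [-0.4, 0.4, -0.3]
opening: 0.0876
[array([-0.   , -0.019,  0.009]), array([ 0.736, -0.157, -0.105])]
[ 20.    1.8 -26.7   0.2 -61.4  64.6]
```

View pics/w1.png

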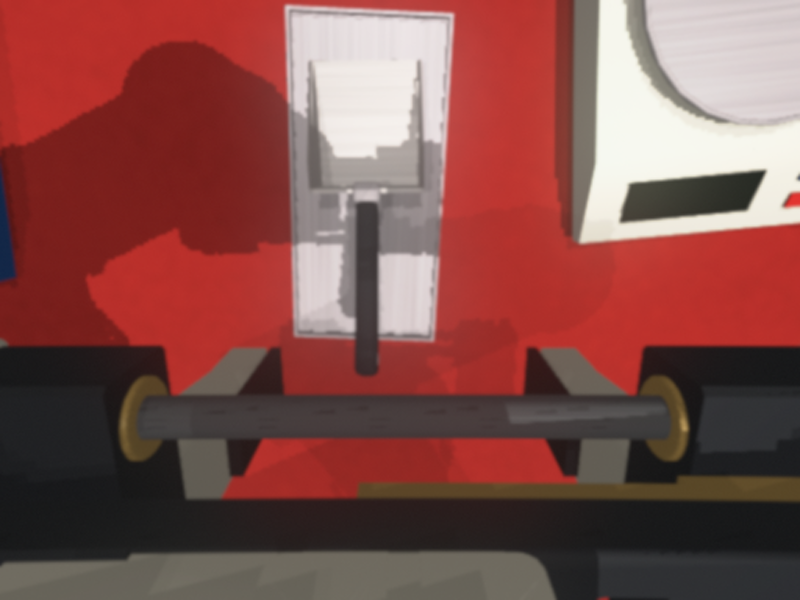

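The wrist view shows the tray spanning x 285–453 and y 8–340, the bowl at (366,125), and the black handle from (367,195) to (366,372). I'll measure the handle's axis next.

```bash
cat > meas.py <<'E'
from h import *
def handle(s,roi,dark=75):
    c=s['color'].max(-1).astype(int); P=cloud(s)
    m=np.zeros(c.shape,bool); u0,v0,u1,v1=roi; m[v0:v1,u0:u1]=c[v0:v1,u0:u1]<dark
    nl,lab,st,ce=cv2.connectedComponentsWithStats(m.astype(np.uint8)); i=1+np.argmax(st[1:,4]); m=lab==i
    print('handle px',st[i])
    Q=P[m]; Q=Q[np.isfinite(Q[:,0])]
    return m,Q
E
python3 - <<'E'
from meas import *
s=ld('w1');m,Q=handle(s,(220,110,250,242))
print(np.percentile(Q,[5,50,95],axis=0).round(4))
# top face: rows' centre pixels -> fit a line
v,u=np.where(m); pts=[]
P=cloud(s)
for r in range(v.min()+2,v.max()-2,3):
    uu=u[v==r]; cc=uu.mean(); 
    z=np.nanmedian(P[r,uu.min()+2:uu.max()-1],0); pts.append([r,cc,uu.min(),uu.max(),*z.round(4)])
for p in pts: print(p)
a=np.array(pts)[:,4:]; 
c=np.polyfit(a[:,0],a[:,1],1); print('yaw',np.degrees(np.arctan(c[0])), 'slope',np.degrees(np.arctan(np.polyfit(a[:,0],a[:,2],1)[0])))
# other views of handle
for n,roi in(('scene0',(240,145,265,190)),('side0',(205,208,248,228))):
    t=ld(n);m2,Q2=handle(t,roi,90); print(n,np.percentile(Q2,[5,50,95],axis=0).round(4))
    x=Q2[:,0]; print(np.polyfit(x,Q2[:,1],1),np.polyfit(x,Q2[:,2],1))
print('wrist fit',c,np.polyfit(a[:,0],a[:,2],1))
# tray corners on z=.008
px=np.array([[286,8],[453,14],[434,340],[295,336]])/1.5625-.18
print(onz(s,px[:,0],px[:,1],.008).round(4))
# scoop back wall outer corners top z .044
px=np.array([[309,188],[424,188],[309,60],[421,60]])/1.5625-.18
print(onz(s,px[:,0],px[:,1],.044).round(4), onz(s,px[:,0],px[:,1],.009).round(4))
E
```

```text
handle px [ 228  130   14  110 1345]
[[ 0.4262 -0.0184  0.0507]
 [ 0.4678 -0.0114  0.0738]
 [ 0.5124 -0.0046  0.0948]]
[132, np.float64(234.5), np.int64(229), np.int64(240), np.float64(0.5163), np.float64(-0.0152), np.float64(0.0498)]
[135, np.float64(234.5), np.int64(229), np.int64(240), np.float64(0.5133), np.float64(-0.0149), np.float64(0.05)]
[138, np.float64(235.0), np.int64(229), np.int64(241), np.float64(0.5106), np.float64(-0.0151), np.float64(0.0524)]
[141, np.float64(235.0), np.int64(229), np.int64(241), np.float64(0.5077), np.float64(-0.015), np.float64(0.0541)]
[144, np.float64(234.5), np.int64(229), np.int64(240), np.float64(0.505), np.float64(-0.0143), np.float64(0.0555)]
[147, np.float64(234.5), np.int64(229), np.int64(240), np.float64(0.5022), np.float64(-0.0142), np.float64(0.0561)]
[150, np.float64(235.0), np.int64(229), np.int64(241), np.float64(0.4993), np.float64(-0.0143), np.float64(0.0579)]
[153, np.float64(235.0), np.int64(229), np.int64(241), np.float64(0.4966), np.float64(-0.0141), np.float64(0.0592)]
[156, np.float64(235.0), np.int64(229), np.int64(241), np
[... 3145 characters left out ...]
cene0 [[ 0.4307 -0.0146  0.0544]
 [ 0.4697 -0.0086  0.0754]
 [ 0.5101 -0.0037  0.0971]]
[-0.07247851  0.02517152] [-0.50547949  0.31229666]
handle px [209 212  35  11 221]
side0 [[ 0.4205 -0.0216  0.047 ]
 [ 0.4659 -0.0158  0.0719]
 [ 0.5119 -0.0068  0.0962]]
[-0.05033719  0.00852371] [-0.50552403  0.30694128]
wrist fit [-0.08616324  0.02894623] [-0.50535779  0.31036572]
[[ 0.6439  0.026   0.008 ]
 [ 0.6307 -0.0821  0.008 ]
 [ 0.4049 -0.0529  0.008 ]
 [ 0.4184  0.0556  0.008 ]]
[[ 0.5309  0.0211  0.044 ]
 [ 0.5241 -0.053   0.044 ]
 [ 0.6051  0.01    0.044 ]
 [ 0.599  -0.0571  0.044 ]] [[ 0.5298  0.028   0.009 ]
 [ 0.5223 -0.0544  0.009 ]
 [ 0.6122  0.0156  0.009 ]
 [ 0.6055 -0.059   0.009 ]]
```

```bash
python3 -m inch '[0,-0.056,-0.002,0,0,0,0.0876, 0,-0.056,-0.002,0,0,0,0.0876, 0,-0.056,-0.002,0,0,0,0.0876, 0,-0.056,-0.002,0,0,0,0.0876, 0,-0.056,-0.002,0,0,0,0.0876, 0,-0.056,-0.002,0,0,0,0.0876, 0,0,0,0,0,0,0.0876]'
python3 - <<'E'
from h import *
shot('wrist','w2')
E
```

```text
clock: 3.0
tool_pos: [0.505, 0.3169, 0.3806]
orientation: [-171.8, 89.7, 3.3]
force: [-0.8, -1.1, -0.1]
opening: 0.0878
```

View pics/w2.png

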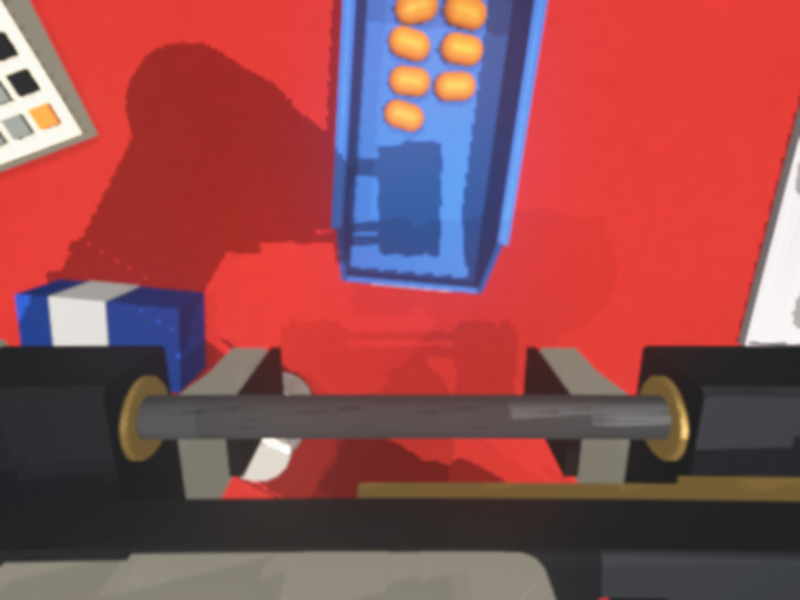

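The wrist view shows all seven pastilles, in rows of two at rows 8, 45 and 82 and one at (404,115). The bin's front corners are at (345,278) and (482,291), and its walls at columns ~335 and ~515.

```bash
python3 - <<'E'
from h import *
s=ld('w2');P=cloud(s)
f=lambda L:np.array(L)/1.5625-.18
p=f([[416,8],[465,10],[409,43],[462,48],[409,80],[455,85],[404,115]])
print('pastilles',onz(s,p[:,0],p[:,1],.013).round(4).tolist())
w=onz(s,p[:,0],p[:,1],.013)
print([np.round(P[int(b),int(a),2],4) for a,b in p])
q=f([[345,278],[482,291]]); F=onz(s,q[:,0],q[:,1],.024); print('front outer top',F.round(4))
# rim outer edges at z .07: left corner at (334,227), right (508,245) rim at x=-55
q=f([[334,227],[508,245],[343,5],[547,5]]); G=onz(s,q[:,0],q[:,1],.07); print('rim',G.round(4))
print('widths',np.linalg.norm(F[0]-F[1]),np.linalg.norm(G[0]-G[1]))
for a,b in((0,2),(1,3)):
    d=G[b]-G[a];print('yaw',np.degrees(np.arctan2(d[1],d[0])))
d=F[0]-F[1];print('yaw f',np.degrees(np.arctan2(d[1],d[0]))-90)
d=G[0]-G[1];print('yaw r',np.degrees(np.arctan2(d[1],d[0]))-90)
for yaw in(-9,-10,-11):
    Rz=Rm([0,0,yaw])[:2,:2]
    c1=F[:,:2].mean(0)-Rz@[-.1,0]; c2=G[:2,:2].mean(0)-Rz@[-.055,0]
    c=(c1+c2)/2
    print(yaw,c1,c2,((w[:,:2]-c)@Rz*1000).round().tolist())
# floor depth
fl=f([[410,200],[400,170],[450,220],[450,150]]);print([np.round(P[int(b),int(a)],4) for a,b in fl])
# fixed views: rim point clouds, min area rect of z>.055 & blue
for n,roi in(('scene0',(305,200,365,265)),('side0',(203,132,268,174))):
    t=ld(n);Q=cloud(t);h=cv2.cvtColor(t['color'],cv2.COLOR_RGB2HSV);m=np.zeros(h.shape[:2],bool);u0,v0,u1,v1=roi
    m[v0:v1,u0:u1]=True; m&=(h[...,0]>95)&(h[...,0]<135)&(h[...,1]>90)&np.isfinite(Q[...,0])
    X=Q[m]; print(n,cv2.minAreaRect((X[:,:2]*1000).astype(np.float32)), np.percentile(X[:,2],[1,99]))
E
```

```text
pastilles [[0.6745, 0.2955, 0.013], [0.6706, 0.2641, 0.013], [0.6549, 0.3016, 0.013], [0.6489, 0.2671, 0.013], [0.6328, 0.3034, 0.013], [0.627, 0.2728, 0.013], [0.6113, 0.3086, 0.013]]
[np.float64(0.021), np.float64(0.0224), np.float64(0.0208), np.float64(0.0204), np.float64(0.0205), np.float64(0.0192), np.float64(0.0204)]
front outer top [[0.5034 0.3609 0.024 ]
 [0.4851 0.262  0.024 ]]
rim [[0.546  0.3571 0.07  ]
 [0.5259 0.2517 0.07  ]
 [0.6635 0.3372 0.07  ]
 [0.6539 0.228  0.07  ]]
widths 0.10055751299287034 0.10722222349947287
yaw -9.608395762796034
yaw -10.503303429744696
yaw f -10.468879484856728
yaw r -10.811492021256953
-9 [0.59299801 0.29582269] [0.59027577 0.29578665] [[82.0, 13.0], [83.0, -19.0], [62.0, 16.0], [61.0, -19.0], [39.0, 14.0], [39.0, -17.0], [17.0, 16.0]]
-10 [0.59270995 0.29410132] [0.59011734 0.29483989] [[82.0, 15.0], [83.0, -16.0], [61.0, 18.0], [61.0, -17.0], [39.0, 16.0], [39.0, -15.0], [17.0, 17.0]]
-11 [0.59239189 0.29238523] [0.58994241 0.29389605] [[81.0, 18.0], [84.0, -13.0], [61.0, 20.0], [62.0, -15.0], [39.0, 18.0], [39.0, -13.0], [17.0, 19.0]]
[array([0.5543, 0.3093, 0.003 ]), array([0.576 , 0.3155, 0.0022]), array([0.5371, 0.2815, 0.004 ]), array([0.5869, 0.2785, 0.0032])]
scene0 ((591.1522216796875, 294.2428894042969), (109.89571380615234, 204.57838439941406), 79.75956726074219) [0.001486   0.07528811]
side0 ((590.9278564453125, 295.0040283203125), (119.94517517089844, 199.1490936279297), 79.51097106933594) [0.00201081 0.07413128]
```

```bash
python3 - <<'E'
from h import *
for n,roi in(('scene0',(125,150,215,217)),('side0',(240,235,355,322))):
    s=ld(n);u0,v0,u1,v1=roi
    P=cloud(s);hsv=cv2.cvtColor(s['color'],cv2.COLOR_RGB2HSV)
    m=np.zeros(P.shape[:2],bool);m[v0:v1,u0:u1]=True
    g=(m&(P[...,2]>.03)&(P[...,2]<.09)&(P[...,1]<-.14))
    pan=g&(hsv[...,2]<222)&(hsv[...,2]>120)&(P[...,2]>.055)
    k=pan.astype(np.uint8);k=cv2.morphologyEx(k,cv2.MORPH_OPEN,np.ones((3,3)))
    nl,lab,st,ce=cv2.connectedComponentsWithStats(k);i=1+np.argmax(st[1:,4]);print(n,st[i])
    cs,_=cv2.findContours((lab==i).astype(np.uint8),cv2.RETR_EXTERNAL,cv2.CHAIN_APPROX_NONE)
    h=cv2.convexHull(max(cs,key=len))[:,0].astype(float)
    X=onz(s,h[:,0],h[:,1],.065);c,r=cv2.minEnclosingCircle((X[:,:2]*1000).astype(np.float32));print('pan circle',c,r)
    Q=P[lab==i];print('pan z',np.nanmedian(Q,0))
    Q=P[g];print('scale rect',cv2.minAreaRect((Q[Q[:,2]<.075][:,:2]*1000).astype(np.float32)))
E
```

```text
Traceback (most recent call last):
ValueError: attempt to get argmax of an empty sequence
```

```bash
python3 - <<'E'
from h import *
for n,roi in(('scene0',(125,150,215,217)),('side0',(240,235,355,322))):
    s=ld(n);u0,v0,u1,v1=roi
    P=cloud(s);hsv=cv2.cvtColor(s['color'],cv2.COLOR_RGB2HSV);c=s['color'].astype(int)
    cu,cv_=(165,180) if n=='scene0' else (306,268)
    print(n,'pan',c[cv_,cu],P[cv_,cu].round(3)); 
    m=np.zeros(P.shape[:2],bool);m[v0:v1,u0:u1]=True
    g=(m&(P[...,2]>.03)&(P[...,2]<.09)&(P[...,1]<-.14))
    pan=g&(c[...,2]-c[...,1]>2)&(P[...,2]>.055)
    k=cv2.morphologyEx(pan.astype(np.uint8),cv2.MORPH_OPEN,np.ones((3,3)))
    nl,lab,st,ce=cv2.connectedComponentsWithStats(k)
    if nl>1:
        i=1+np.argmax(st[1:,4]);print(st[i])
        v,u=np.where(lab==i);h=cv2.convexHull(np.stack([u,v],1).astype(np.int32))[:,0].astype(float)
        X=onz(s,h[:,0],h[:,1],.065);print('pan circle',cv2.minEnclosingCircle((X[:,:2]*1000).astype(np.float32)),np.nanmedian(P[lab==i],0))
    Q=P[g];print('scale rect',cv2.minAreaRect((Q[Q[:,2]<.075][:,:2]*1000).astype(np.float32)))
E
```

```text
scene0 pan [229 221 220] [ 0.62  -0.255  0.063]
scale rect ((596.6441650390625, -257.0325622558594), (224.28408813476562, 195.04473876953125), 0.49833929538726807)
side0 pan [212 202 204] [ 0.617 -0.258  0.063]
scale rect ((590.724609375, -255.5578155517578), (227.60377502441406, 197.43191528320312), 0.2264488935470581)
```

```bash
python3 - <<'E'
from h import *
print([a.round(4) for a in plan([.47,-.0117,.285],toolR(-5,0,-1))])
E
```

```text
[array([0.0955, 0.3289, 0.0069]), array([ 0.0616, -0.2552,  0.025 ])]
```

```bash
python3 -m inch '[0,0.054,0.001,0,0,0,0.0876, 0.005,0.055,0.001,0,0,0,0.0876, 0.02,0.055,0.001,0,0,0,0.0876, 0.025,0.055,0.001,0,0,0,0.0876, 0.025,0.055,0.001,0,0,0,0.0876, 0.02,0.055,0.001,0,0,0,0.0876, 0,0,0,0,0,0,0.0876]'
python3 - <<'E'
from h import *
print([a.round(4) for a in plan([.47,-.0117,.221],toolR(-5,0,-1))])
shot('wrist','w3')
E
```

```text
clock: 3.92
tool_pos: [0.4639, -0.0215, 0.2841]
orientation: [-157.1, 89.6, 18.3]
force: [-0.8, 2.2, 0.8]
opening: 0.0875
[array([ 0.0632, -0.01  , -0.0048]), array([ 0.353 , -0.3743,  0.1597])]
```

View pics/w3.png

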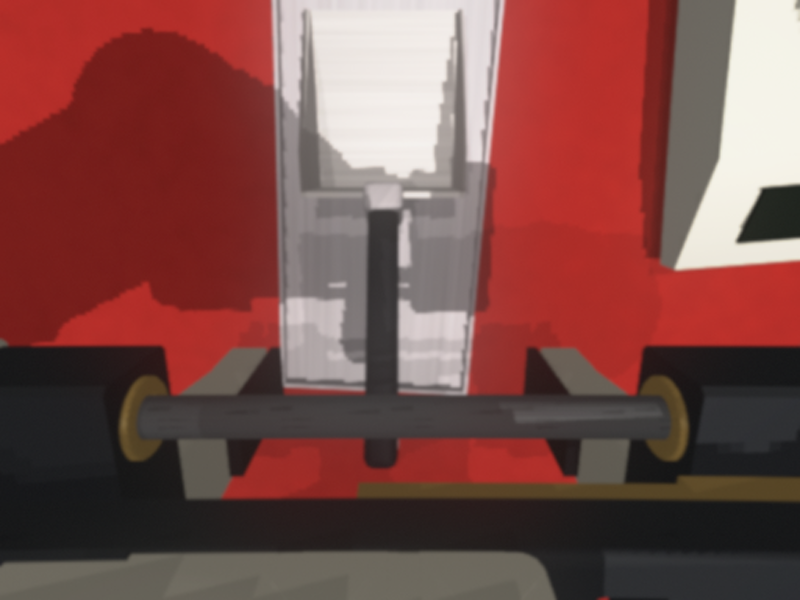

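The handle runs down between the jaws at column ~383 (fingers at ~255 and ~550), so the tool needs a small sideways shift. I'll triangulate from this second wrist position.

```bash
python3 - <<'E'
from meas import *
s=ld('w3');P=cloud(s);c=s['color'].max(-1)
for r in(150,175,200,225,240):
    uu=[u for u in range(228,262) if c[r,u]<75]
    print(r,uu[0],uu[-1],P[r,int(np.mean(uu))].round(4))
# triangulate back wall's top rim corners / bowl-handle joint and rear end of handle: w1 vs w3
t=ld('w1')
def tri(a,pa,b,pb):
    o1,d1=ray(a,*(np.array(pa)/1.5625-.18)); o2,d2=ray(b,*(np.array(pb)/1.5625-.18))
    A=np.stack([d1,-d2],1); k=np.linalg.lstsq(A,o2-o1,rcond=None)[0]; return ((o1+k[0]*d1+o2+k[1]*d2)/2).round(4),np.linalg.norm(o1+k[0]*d1-o2-k[1]*d2).round(4)
print('rear',tri(t,(367,373),s,(381,465)))
print('wallL',tri(t,(309,188),s,(302,194)),'wallR',tri(t,(424,188),s,(466,194)))
print('lipL',tri(t,(309,60),s,(304,10)),'lipR',tri(t,(421,60),s,(462,10)))
E
```

```text
150 236 253 [ 0.5092 -0.0138  0.0525]
175 236 254 [ 0.4934 -0.0134  0.0618]
200 235 253 [ 0.478  -0.0116  0.0689]
225 235 253 [ 0.4633 -0.0106  0.077 ]
240 235 253 [ 0.4543 -0.01    0.0808]
rear (array([ 0.4204, -0.0074,  0.0935]), np.float64(0.0005))
wallL (array([0.5309, 0.0164, 0.0665]), np.float64(0.0016)) wallR (array([ 0.5239, -0.0528,  0.0468]), np.float64(0.0009))
lipL (array([0.6127, 0.0159, 0.0065]), np.float64(0.0001)) lipR (array([ 0.6049, -0.0587,  0.0128]), np.float64(0.0002))
```

```bash
python3 -m inch '[0.01,-0.01,-0.005,0,0,0,0.0876, 0.027,0,0,0,0,0,0.0876, 0.02,0,0,0,0,0,0.0876, 0.006,0,0,0,0,0,0.0876]'
python3 - <<'E'
from h import *
print([a.round(4) for a in plan([.47,-.0115,.221],toolR(-5,0,-1))])
E
```

```text
clock: 4.47
tool_pos: [0.4738, -0.0047, 0.2221]
orientation: [-156.9, 89.0, 18.9]
force: [0.2, 0.2, -0.3]
opening: 0.0873
[array([0.001 , 0.0071, 0.0033]), array([ 0.726 , -0.884 ,  0.3842])]
```

```bash
python3 -m inch '[0.001,0.006,0.003,0.7,-0.9,0.4,0.0876, 0,0,0,0,0,0,0.0876]'
python3 - <<'E'
from h import *
print([a.round(4) for a in plan([.47,-.0115,.221],toolR(-5,0,-1))])
E
```

```text
clock: 4.72
tool_pos: [0.4707, -0.0092, 0.2212]
orientation: [35.3, 89.9, -149.6]
force: [0.1, -0.5, -0.2]
opening: 0.0878
[array([0.0002, 0.0024, 0.0005]), array([ 0.1222,  0.0738, -0.0523])]
```

```bash
python3 -m inch '[0,0.002,0,0,0,0,0.0876, 0,0,0,0,0,0,0.04, 0,0,0,0,0,0,0.0, 0,0,0,0,0,0,0.0, 0,0,0,0,0,0,0.0, 0,0,0,0,0,0,0.0, 0,0,0,0,0,0,0.0]'
```

```text
clock: 5.6
tool_pos: [0.471, -0.0113, 0.2228]
orientation: [-163.6, 89.9, 11.5]
force: [0.2, -0.2, 0.6]
opening: 0.0333
```

```bash
python3 -m inch '[0,0,0,0,0,0,0.0, 0,0,0,0,0,0,0.0, 0,0,0,0,0,0,0.0, 0,0,0,0,0,0,0.0, 0,0,0,0,0,0,0.0]'
```

```text
clock: 6.22
tool_pos: [0.471, -0.0113, 0.2228]
orientation: [-167.6, 89.9, 7.5]
force: [0.5, -0.3, 0.7]
opening: 0.0137
```

```bash
python3 -m inch '[0,0,0,0,0,0,0, 0,0,0,0,0,0,0, -0.005,0,0,0,0,0,0, -0.01,0,0,0,0,0,0, -0.015,0,0,0,0,0,0, -0.02,0,0,0,0,0,0, -0.02,0,0,0,0,0,0, -0.02,0,0,0,0,0,0, -0.01,0,0,0,0,0,0, 0,0,0,0,0,0,0]'
python3 - <<'E'
from h import *
o=ctrl.get_obs();print(Rm(o['orientation']).round(3).tolist())
shot('wrist','w4');shot('side','s4')
E
```

```text
clock: 7.48
tool_pos: [0.4696, -0.0117, 0.3286]
orientation: [-129.4, 89.9, 45.7]
force: [-0.9, -0.5, -2.7]
opening: 0.0137
[[0.001, -0.086, -0.996], [0.001, -0.996, 0.086], [-1.0, -0.001, -0.001]]
```

View pics/w4.png

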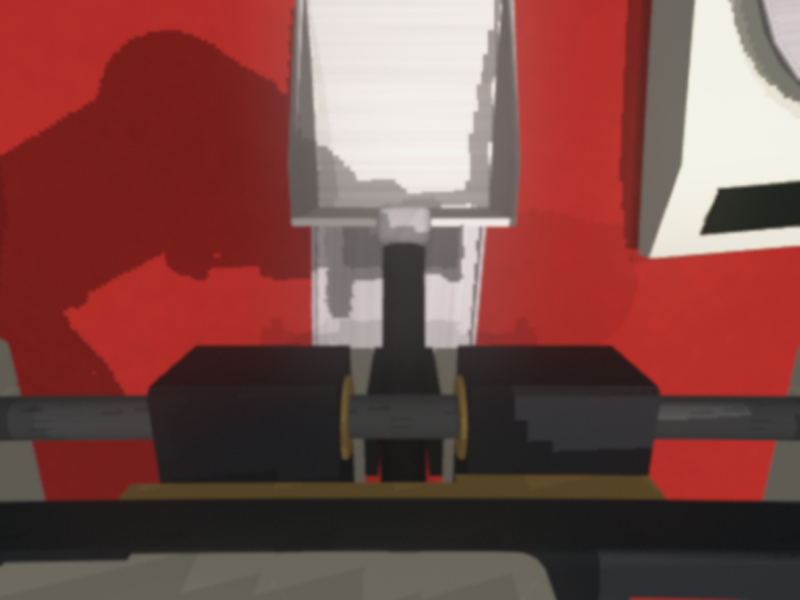

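View pics/s4.png

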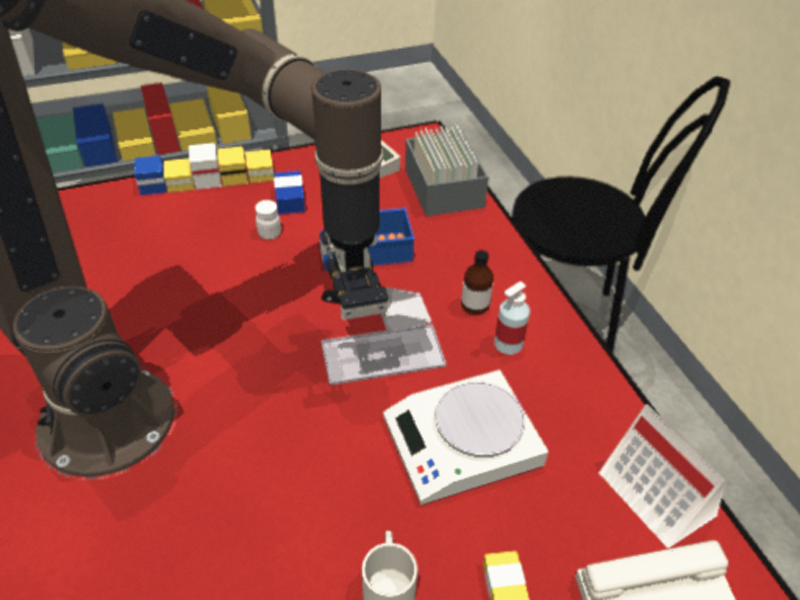

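The scoop is held and clear of the tray. The wrist view shows the bowl at columns 290–515 with the back-wall rim at row ~220, and the side view shows the empty tray below. Next I'll get the scoop's pitch in the grip from depth.

```bash
cat > pitch.py <<'E'
from h import *
def scooptool(n):
    s=ld(n) if isinstance(n,str) else n
    o=ctrl.get_obs(); A=Rm(o['orientation'])
    P=(cloud(s)-o['tool_pos'])@A   # tool coords
    return s,P
def grasp(p,th=0,):
    """scoop coords -> """
E
python3 - <<'E'
from pitch import *
s,P=scooptool('w4')
for v in range(2,150,8): print(v,P[v,240].round(4),P[v,270].round(4))
print('rim L/R',P[141,190:200].round(4)[::3].tolist(),P[141,318:328].round(4)[::3].tolist())
E
```

```text
2 [ 0.2143 -0.0114 -0.1292] [ 0.2154  0.0055 -0.1296]
10 [ 0.2159 -0.0115 -0.1257] [ 0.2152  0.0056 -0.1255]
18 [ 0.2154 -0.0116 -0.1216] [ 0.2166  0.0057 -0.1219]
26 [ 0.2163 -0.0117 -0.1177] [ 0.2161  0.0057 -0.1176]
34 [ 0.2168 -0.0118 -0.1136] [ 0.2175  0.0058 -0.1138]
42 [nan nan nan] [ 0.217   0.0058 -0.1094]
50 [ 0.2187 -0.012  -0.1054] [ 0.2191  0.006  -0.1054]
58 [ 0.22   -0.0122 -0.1012] [ 0.2186  0.006  -0.101 ]
66 [ 0.2189 -0.0122 -0.0965] [ 0.2183  0.006  -0.0965]
74 [ 0.2182 -0.0122 -0.0919] [ 0.2188  0.0061 -0.092 ]
82 [ 0.2196 -0.0124 -0.0874] [ 0.219   0.0062 -0.0874]
90 [ 0.2189 -0.0124 -0.0827] [ 0.2189  0.0062 -0.0827]
98 [ 0.2186 -0.0125 -0.078 ] [ 0.22    0.0063 -0.078 ]
106 [ 0.2191 -0.0126 -0.0732] [ 0.2182  0.0063 -0.0732]
114 [nan nan nan] [ 0.2193  0.0064 -0.0683]
122 [ 0.2181 -0.0127 -0.0634] [ 0.2182  0.0064 -0.0634]
130 [ 0.2176 -0.0128 -0.0584] [ 0.2183  0.0065 -0.0583]
138 [ 0.1894 -0.0112 -0.0563] [ 0.1769  0.0049 -0.0577]
146 [ 0.3259 -0.0194 -0.0338] [ 0.1751  0.0049 -0.0538]
rim L/R [[0.1792, -0.0366, -0.0558], [0.1796, -0.0352, -0.0558], [0.1783, -0.0333, -0.0559], [0.1787, -0.0319, -0.0559]] [[0.1796, 0.0301, -0.0558], [0.1801, 0.0318, -0.0557], [0.1795, 0.0332, -0.0558], [0.178, 0.0344, -0.056]]
```

```bash
cat >> h.py <<'E'
BIN=np.array([.591,.2945,0]); BYAW=-10.3
OFF=np.array([.2214,-.001,-.0965])   # scoop origin in tool coords
def tcp_for(xb,yb,zw,pitch,yaw=BYAW,org=BIN,frameyaw=BYAW):
    """scoop origin at (xb,yb) in frame, zw world; pitch>0 nose down"""
    p=org+Rm([0,0,frameyaw])@np.array([xb,yb,0]); p=np.array([p[0],p[1],zw])
    A=toolR(yaw,pitch,-1); return p-A@OFF,A
def rows(wps,start=None,yaw=BYAW,org=BIN,fy=BYAW):
    """print rows from the current pose through waypoints (xb,yb,zw,pitch,n)"""
    o=ctrl.get_obs(); p,A=np.array(o['tool_pos']),Rm(o['orientation'])
    for xb,yb,zw,pt,n in wps:
        q,B=tcp_for(xb,yb,zw,pt,yaw,org,fy)
        rv=R.from_matrix(A.T@B).as_rotvec()
        for i in range(n):
            A1=A@R.from_rotvec(rv/n).as_matrix(); sh=A.T@((q-p)/n) if True else 0
            print(','.join('%.4f'%v for v in sh),',',','.join('%.2f'%v for v in np.degrees(rv/n)))
            p=p+(q-p)/n; A=A1
def where(org=BIN,fy=BYAW):
    o=ctrl.get_obs();A=Rm(o['orientation']);p=o['tool_pos']+A@OFF
    ax=-A[:,2]; b=Rm([0,0,fy]).T@(p-org)
    print('clk %.2f scoop frame xyz mm'%o['clock'],(b*1000).round(1),'nosedown %.1f yaw %.1f roll %.1f'%(np.degrees(-np.arcsin(ax[2])),np.degrees(np.arctan2(ax[1],ax[0])),np.degrees(np.arcsin(A[2,1]))),'F',np.array(o['force']).round(1),'op %.4f'%o['opening'])
E
python3 - <<'E'
from h import *
where()
rows([(-42,0,.107,0,1)] if 0 else [(-.042,0,.14,0,7)])
E
```

```text
clk 7.58 scoop frame xyz mm [  30.8 -313.1  106. ] nosedown 0.1 yaw -4.9 roll 0.0 F [-0.3 -0.4 -3.1] op 0.0138
-0.0048,-0.0468,0.0062 , 0.76,0.01,-0.00
-0.0041,-0.0400,0.0058 , 0.76,0.01,-0.00
-0.0035,-0.0342,0.0055 , 0.76,0.01,-0.00
-0.0030,-0.0293,0.0051 , 0.76,0.01,-0.00
-0.0026,-0.0250,0.0047 , 0.76,0.01,-0.00
-0.0022,-0.0214,0.0043 , 0.76,0.01,-0.00
-0.0019,-0.0183,0.0039 , 0.76,0.01,-0.00
```

```bash
sed -i 's/rv=R.from_matrix(A.T@B).as_rotvec()/rv=R.from_matrix(A.T@B).as_rotvec(); st=(q-p)\/n/; s/sh=A.T@((q-p)\/n) if True else 0/sh=A.T@st/; s/p=p+(q-p)\/n; A=A1/p=p+st; A=A1/' h.py
python3 -m inch '[-0.01,-0.025,0.006,0.8,0,0,0, -0.01,-0.05,0.006,0.8,0,0,0, -0.005,-0.05,0.006,0.8,0,0,0, -0.003,-0.05,0.006,0.8,0,0,0, -0.003,-0.05,0.006,0.8,0,0,0, -0.002,-0.045,0.006,0.8,0,0,0, 0,-0.03,0.006,0.8,0,0,0, 0,-0.015,0,0,0,0,0, 0,0,0,0,0,0,0]'
python3 - <<'E'
from h import *
where()
rows([(-.042,0,.12,12.5,3)])
E
```

```text
clock: 8.7
tool_pos: [0.4679, 0.3149, 0.3508]
orientation: [44.7, 89.0, -146.2]
force: [0.0, 0.1, -2.2]
opening: 0.0138
clk 8.70 scoop frame xyz mm [-31.   -4.5 128.2] nosedown 0.7 yaw -10.9 roll 0.7 F [ 0.   0.1 -2.2] op 0.0138
-0.0022,-0.0004,-0.0121 , -0.22,-3.94,-0.20
-0.0031,-0.0004,-0.0120 , -0.22,-3.94,-0.20
-0.0039,-0.0003,-0.0117 , -0.22,-3.94,-0.20
```

```bash
python3 -m inch '[-0.002,-0.0005,-0.012,-0.2,-4,-0.2,0, -0.003,-0.0005,-0.012,-0.2,-4,-0.2,0, -0.004,-0.0005,-0.012,-0.2,-4,-0.2,0, 0,0,0,0,0,0,0]'
python3 - <<'E'
from h import *
where()
rows([(-.042,0,.03,12.5,4)])
E
```

```text
clock: 9.2
tool_pos: [0.5046, 0.3056, 0.3549]
orientation: [0.7, 76.8, 170.3]
force: [-0.7, 0.2, -1.0]
opening: 0.014
clk 9.20 scoop frame xyz mm [-43.6  -4.3 117.3] nosedown 13.2 yaw -10.4 roll 0.2 F [-0.7  0.2 -1. ] op 0.0140
0.0215,-0.0010,-0.0047 , -0.03,0.18,-0.03
0.0215,-0.0009,-0.0046 , -0.03,0.18,-0.03
0.0215,-0.0009,-0.0046 , -0.03,0.18,-0.03
0.0215,-0.0009,-0.0045 , -0.03,0.18,-0.03
```

```bash
python3 -m inch '[0.0205,-0.001,-0.0045,0,0.2,0,0, 0.0205,-0.001,-0.0045,0,0.2,0,0, 0.0205,-0.001,-0.0045,0,0.2,0,0, 0.012,-0.001,-0.003,0,0,0,0, 0,0,0,0,0,0,0]'
python3 - <<'E'
from h import *
where()
shot('wrist','w5');shot('side','s5')
E
```

```text
clock: 9.82
tool_pos: [0.5037, 0.3054, 0.2774]
orientation: [1.1, 77.7, 170.5]
force: [0.1, 0.1, -0.9]
opening: 0.014
clk 9.82 scoop frame xyz mm [-40.8  -5.   40.6] nosedown 12.3 yaw -10.6 roll 0.2 F [ 0.1  0.1 -0.9] op 0.0140
```

View pics/w5.png

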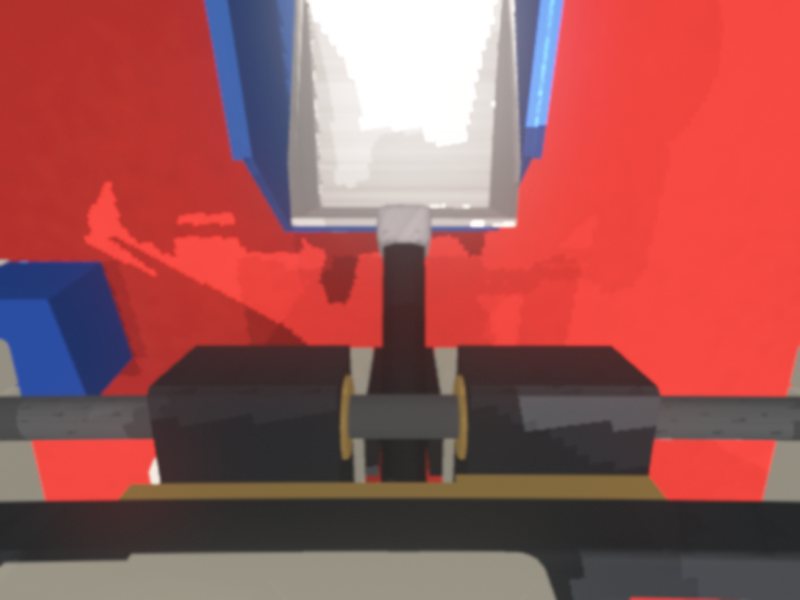

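The bowl sits inside the bin but a little right of centre (right gap ~15 px, left ~45 px), which agrees with the computed −5 mm. I'll shift left and descend.

```bash
python3 -m inch '[0,-0.005,0,0,0,0,0, 0.01,-0.001,-0.002,0,0,0,0, 0.01,0,-0.003,0,0,0,0, 0.006,0,-0.002,0,0,0,0, 0,0,0,0,0,0,0]'
python3 - <<'E'
from h import *
where()
E
```

```text
clock: 10.55
tool_pos: [0.507, 0.3122, 0.2513]
orientation: [0.1, 77.9, 169.6]
force: [-0.7, 0.1, -1.1]
opening: 0.0136
clk 10.55 scoop frame xyz mm [-38.    3.   14.5] nosedown 12.1 yaw -10.6 roll 0.0 F [-0.7  0.1 -1.1] op 0.0136
```

```bash
python3 -m inch '[0.0035,0.003,0.002,0,-0.4,0,0, 0.003,0,0.001,0,0,0,0, 0.002,0,0,0,0,0,0, 0,0,0,0,0,0,0]'
python3 - <<'E'
from h import *
where()
E
```

```text
clock: 11.05
tool_pos: [0.5017, 0.3101, 0.2448]
orientation: [-0.2, 77.5, 169.3]
force: [-0.8, -0.0, 1.2]
opening: 0.0141
clk 11.05 scoop frame xyz mm [-44.4   0.4   7.8] nosedown 12.5 yaw -10.5 roll -0.0 F [-0.8 -0.   1.2] op 0.0141
```

```bash
python3 -m inch '[0.002,0,0,0,0,0,0, 0.001,0,0,0,0,0,0]'
python3 - <<'E'
from h import *
where()
E
```

```text
clock: 11.3
tool_pos: [0.5005, 0.3103, 0.2423]
orientation: [-0.2, 77.5, 169.2]
force: [-4.3, -1.1, 5.2]
opening: 0.0141
clk 11.30 scoop frame xyz mm [-45.8   0.4   5.3] nosedown 12.5 yaw -10.5 roll -0.1 F [-4.3 -1.1  5.2] op 0.0141
```

```bash
python3 -m inch '[-0.0015,0,-0.005,0,0,0,0, -0.0011,0,-0.005,0,0,0,0, -0.0011,0,-0.005,0,0,0,0, -0.0011,0,-0.005,0,0,0,0, -0.0011,0,-0.005,0,0,0,0, -0.0011,0,-0.005,0,0,0,0]'
python3 - <<'E'
from h import *
where()
E
```

```text
clock: 12.05
tool_pos: [0.5315, 0.3047, 0.2426]
orientation: [-0.2, 77.3, 169.3]
force: [-4.5, 0.3, 5.5]
opening: 0.0139
clk 12.05 scoop frame xyz mm [-14.8   0.5   5.4] nosedown 12.7 yaw -10.5 roll -0.1 F [-4.5  0.3  5.5] op 0.0139
```

```bash
python3 -m inch '[-0.0012,0,-0.005,0,0.1,0,0, -0.0011,0,-0.005,0,0,0,0, -0.0011,0,-0.005,0,0,0,0, -0.0011,0,-0.005,0,0,0,0, -0.0011,0,-0.005,0,0,0,0, -0.0011,0,-0.005,0,0,0,0]'
python3 - <<'E'
from h import *
where()
shot('wrist','w6');s=shot('scene','c6')
a=s['color'][190:280,290:380]; cv2.imwrite('pics/c6z.png',cv2.resize(a[:,:,::-1],(600,600),interpolation=cv2.INTER_CUBIC))
E
```

```text
clock: 12.8
tool_pos: [0.5631, 0.2987, 0.2425]
orientation: [-0.0, 77.3, 169.5]
force: [-5.7, 0.7, 4.6]
opening: 0.0136
clk 12.80 scoop frame xyz mm [17.3 -0.   5.3] nosedown 12.7 yaw -10.5 roll -0.0 F [-5.7  0.7  4.6] op 0.0136
```

View pics/w6.png

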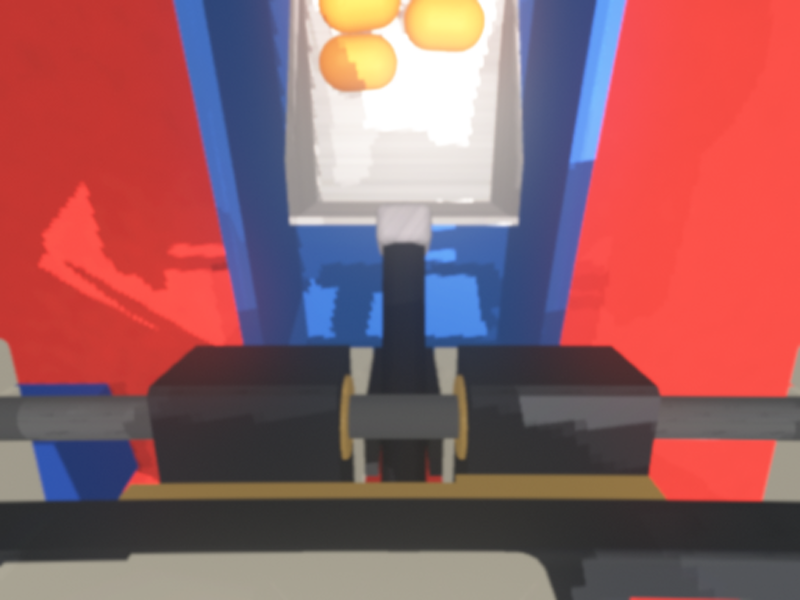

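View pics/c6z.png

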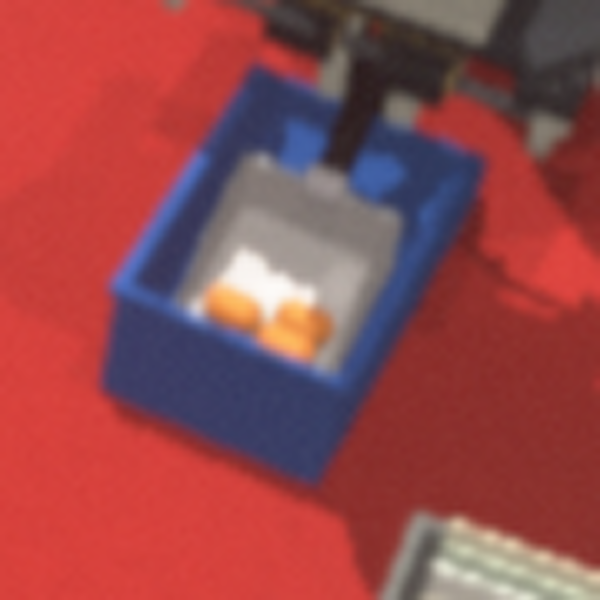

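The pastilles are riding onto the bowl floor: the wrist view shows at least three, at (358,62), (358,8) and (445,20). The scoop is centred, so I'll keep pushing.

```bash
python3 -m inch '[-0.0012,0,-0.005,0,0.1,0,0, -0.0011,0,-0.005,0,0,0,0, -0.0011,0,-0.005,0,0,0,0, -0.0011,0,-0.005,0,0,0,0]'
python3 - <<'E'
from h import *
where()
shot('wrist','w7')
E
```

```text
clock: 13.4
tool_pos: [0.5804, 0.2952, 0.2424]
orientation: [0.6, 76.8, 170.1]
force: [-24.6, 7.9, 18.5]
opening: 0.0137
clk 13.40 scoop frame xyz mm [33.  -0.9  4.8] nosedown 13.2 yaw -10.5 roll 0.1 F [-24.6   7.9  18.5] op 0.0137
```

View pics/w7.png

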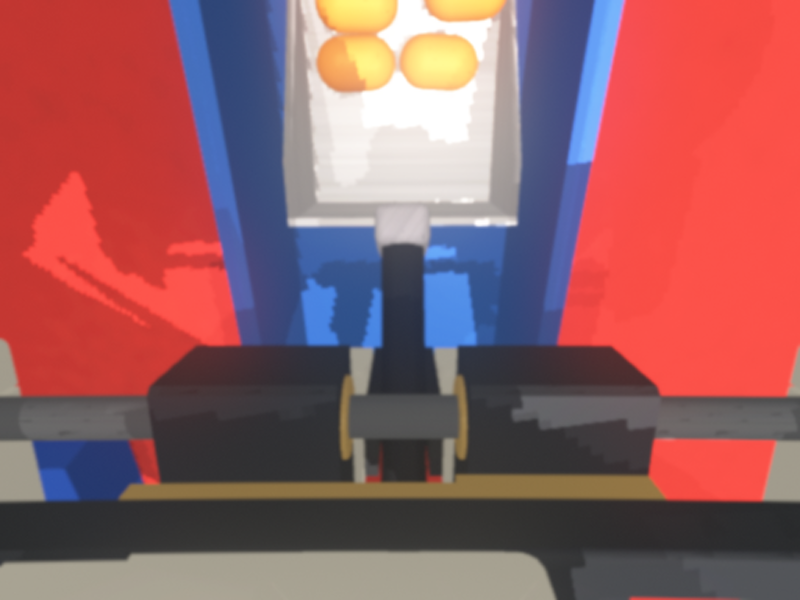

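Force is building (≈25 N) with the lip about 76 mm along the bin. Two full rows, four pastilles, are visible in the bowl, at (355,62), (440,60), (355,8) and (465,5). That is enough, so I'll rotate the nose up now.

```bash
python3 - <<'E'
from h import *
rows([(.032,0,.0065,8,2),(.032,0,.0055,0,3),(.031,0,.0125,-10,4),(.028,0,.022,-18,3)])
E
```

```text
0.0041,-0.0001,0.0105 , -0.09,2.59,-0.05
0.0036,-0.0001,0.0107 , -0.09,2.59,-0.05
0.0055,-0.0000,0.0099 , 0.00,2.67,-0.00
0.0051,-0.0000,0.0102 , 0.00,2.67,-0.00
0.0046,-0.0000,0.0104 , 0.00,2.67,-0.00
0.0033,-0.0000,0.0095 , -0.00,2.50,-0.00
0.0029,-0.0000,0.0096 , -0.00,2.50,-0.00
0.0024,-0.0000,0.0097 , -0.00,2.50,-0.00
0.0020,-0.0000,0.0098 , -0.00,2.50,-0.00
0.0019,0.0000,0.0104 , 0.00,2.67,0.00
0.0014,0.0000,0.0105 , 0.00,2.67,0.00
0.0009,0.0000,0.0105 , 0.00,2.67,0.00
```

```bash
python3 -m inch '[0.003,0,0.0105,0,2.6,0,0, 0.0036,0,0.0105,0,2.6,0,0, 0.0055,0,0.010,0,2.7,0,0, 0.005,0,0.010,0,2.7,0,0]'
python3 - <<'E'
from h import *
where()
rows([(.032,0,.0065,0,1),(.031,0,.0125,-10,4),(.028,0,.022,-18,3)])
E
```

```text
clock: 13.95
tool_pos: [0.5384, 0.3028, 0.229]
orientation: [3.9, 87.6, 173.4]
force: [-1.3, -1.2, -3.1]
opening: 0.0138
clk 13.95 scoop frame xyz mm [33.9 -1.3  3.7] nosedown 2.4 yaw -10.6 roll 0.2 F [-1.3 -1.2 -3.1] op 0.0138
0.0015,-0.0002,0.0112 , -0.28,2.40,-0.16
0.0035,0.0000,0.0095 , -0.00,2.50,-0.00
0.0031,0.0000,0.0096 , -0.00,2.50,-0.00
0.0027,0.0000,0.0098 , -0.00,2.50,-0.00
0.0023,0.0000,0.0099 , -0.00,2.50,-0.00
0.0019,0.0000,0.0104 , 0.00,2.67,0.00
0.0014,0.0000,0.0105 , 0.00,2.67,0.00
0.0009,0.0000,0.0105 , 0.00,2.67,0.00
```

```bash
python3 -m inch '[0.001,0,0.011,0,2.4,0,0, 0.003,0,0.0095,0,2.5,0,0, 0.003,0,0.0095,0,2.5,0,0, 0.0025,0,0.01,0,2.5,0,0, 0.002,0,0.01,0,2.5,0,0]'
python3 - <<'E'
from h import *
where()
rows([(.030,0,.024,-18,3)])
shot('wrist','w8')
E
```

```text
clock: 14.58
tool_pos: [0.4901, 0.3121, 0.2117]
orientation: [179.1, 79.6, -11.5]
force: [-0.2, -0.9, -2.2]
opening: 0.0139
clk 14.57 scoop frame xyz mm [32.3 -1.  11.3] nosedown -10.4 yaw -10.5 roll 0.2 F [-0.2 -0.9 -2.2] op 0.0139
0.0006,0.0001,0.0095 , -0.08,2.55,-0.08
0.0002,0.0001,0.0095 , -0.08,2.55,-0.08
-0.0002,0.0001,0.0095 , -0.08,2.55,-0.08
```

View pics/w8.png

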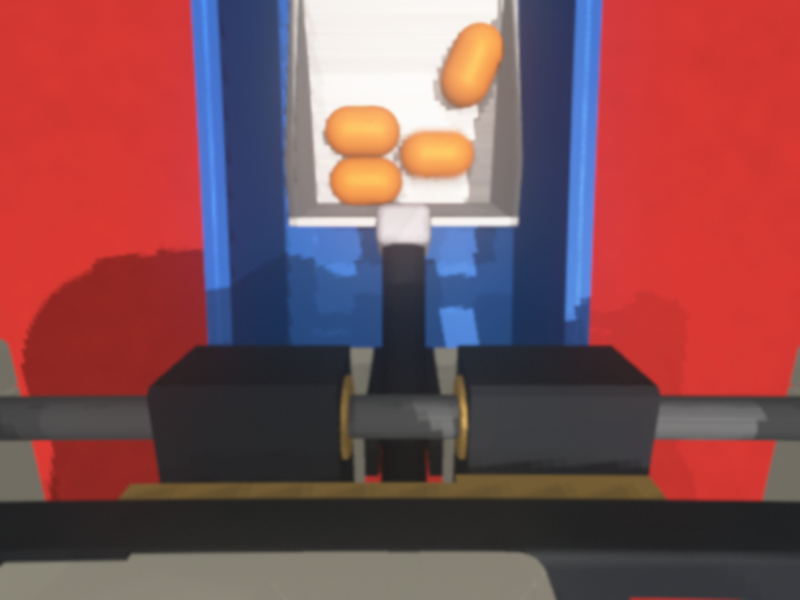

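The bowl holds four pastilles, at (362,130), (365,180), (437,155) and (472,65), rolling back. I'll tilt a little more and lift.

```bash
python3 -m inch '[0,0,0.0095,0,2.5,0,0, -0.001,0,0.0095,0,2.5,0,0, 0,0,0,0,0,0,0, 0,0,0,0,0,0,0]'
python3 - <<'E'
from h import *
where()
rows([(.028,0,.16,-16,10)])
shot('wrist','w9')
E
```

```text
clock: 15.12
tool_pos: [0.4711, 0.315, 0.2066]
orientation: [178.9, 74.6, -11.6]
force: [0.0, 0.3, -2.0]
opening: 0.0144
clk 15.12 scoop frame xyz mm [30.2 -1.9 18.7] nosedown -15.4 yaw -10.4 roll 0.3 F [ 0.   0.3 -2. ] op 0.0144
-0.0136,0.0000,-0.0033 , -0.01,0.06,-0.04
-0.0136,0.0000,-0.0033 , -0.01,0.06,-0.04
-0.0136,0.0000,-0.0033 , -0.01,0.06,-0.04
-0.0136,0.0000,-0.0033 , -0.01,0.06,-0.04
-0.0136,0.0000,-0.0034 , -0.01,0.06,-0.04
-0.0136,0.0000,-0.0034 , -0.01,0.06,-0.04
-0.0136,0.0000,-0.0034 , -0.01,0.06,-0.04
-0.0135,-0.0000,-0.0034 , -0.01,0.06,-0.04
-0.0135,-0.0000,-0.0034 , -0.01,0.06,-0.04
-0.0135,-0.0000,-0.0034 , -0.01,0.06,-0.04
```

View pics/w9.png

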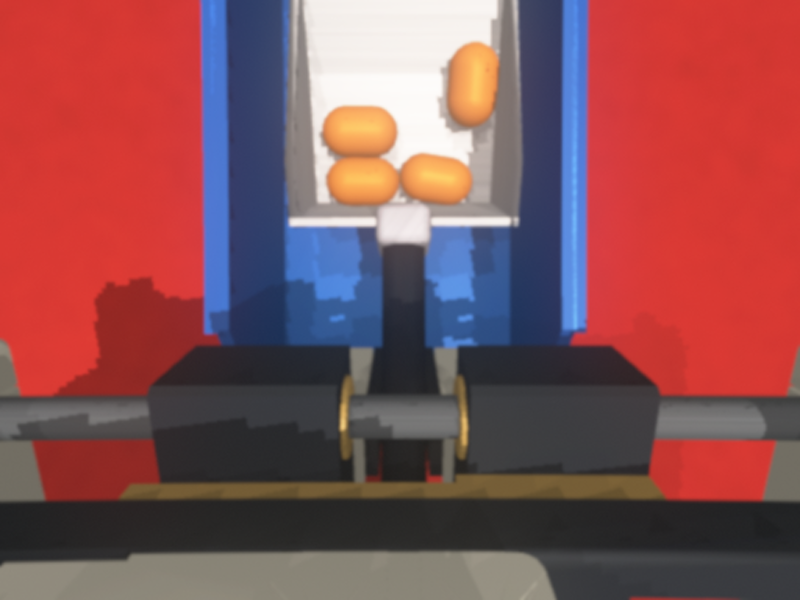

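```bash
python3 -m inch '[-0.004,0,0.002,0,0,0,0, -0.008,0,-0.001,0,0,0,0, -0.012,0,-0.003,0,0,0,0, -0.013,0,-0.0033,0,0,0,0, -0.013,0,-0.0033,0,0,0,0, -0.013,0,-0.0033,0,0,0,0, -0.013,0,-0.0033,0,0,0,0, -0.013,0,-0.0033,0,0,0,0, -0.013,0,-0.0033,0,0,0,0, -0.013,0,-0.0033,0,0,0,0, -0.013,0,-0.0033,0,0,0,0, -0.008,0,-0.002,0,0,0,0, 0,0,0,0,0,0,0, 0,0,0,0,0,0,0]'
python3 - <<'E'
from h import *
where()
shot('wrist','w10'); s=shot('scene','c10')
a=s['color'][140:290,290:440]; cv2.imwrite('pics/c10z.png',cv2.resize(a[:,:,::-1],(600,600),interpolation=cv2.INTER_CUBIC))
E
```

```text
clock: 16.92
tool_pos: [0.4643, 0.318, 0.356]
orientation: [180.0, 74.9, -10.6]
force: [-0.3, -0.6, -3.2]
opening: 0.0136
clk 16.93 scoop frame xyz mm [ 22.    0.8 167.4] nosedown -15.1 yaw -10.5 roll 0.0 F [-0.3 -0.6 -3.2] op 0.0136
```

View pics/w10.png

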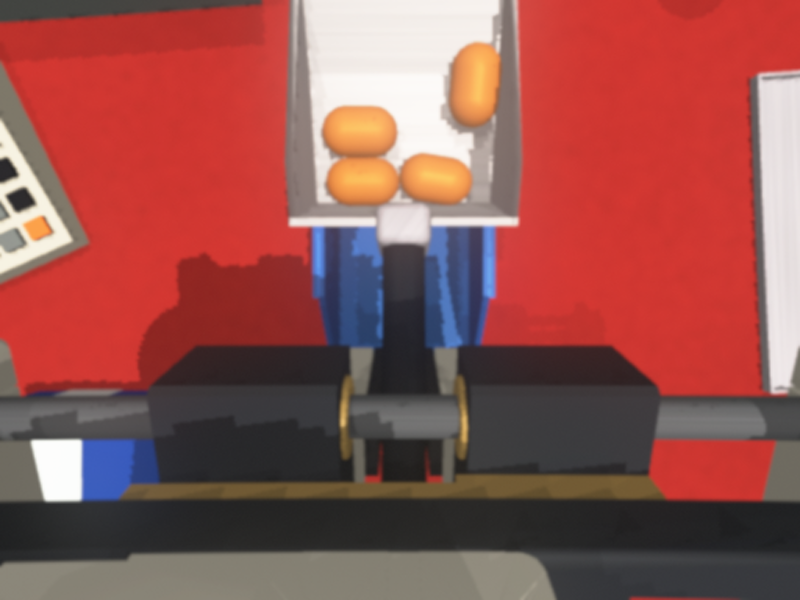

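View pics/c10z.png

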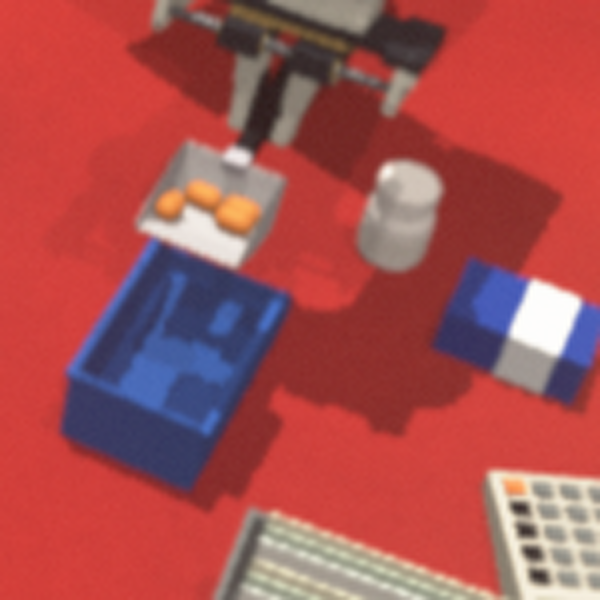

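Lifted clear with four pastilles in the bowl; the two near the back wall, one ahead at (360,130) and one by the right side at (475,85). The scoop stands over the empty front of the bin. Next I'll carry it to the scale.

```bash
cat >> h.py <<'E'
PAN=np.array([.622,-.256,0])
E
python3 - <<'E'
from h import *
rows([(0,0,.165,-14,18)],org=PAN,fy=0)
E
```

```text
0.0016,0.0298,-0.0061 , -0.01,-0.06,-0.00
0.0016,0.0298,-0.0061 , -0.01,-0.06,-0.00
0.0016,0.0298,-0.0060 , -0.01,-0.06,-0.00
0.0016,0.0298,-0.0060 , -0.01,-0.06,-0.00
0.0016,0.0298,-0.0060 , -0.01,-0.06,-0.00
0.0016,0.0298,-0.0060 , -0.01,-0.06,-0.00
0.0016,0.0298,-0.0060 , -0.01,-0.06,-0.00
0.0016,0.0298,-0.0060 , -0.01,-0.06,-0.00
0.0015,0.0299,-0.0060 , -0.01,-0.06,-0.00
0.0015,0.0299,-0.0060 , -0.01,-0.06,-0.00
0.0015,0.0299,-0.0060 , -0.01,-0.06,-0.00
0.0015,0.0299,-0.0060 , -0.01,-0.06,-0.00
0.0015,0.0299,-0.0060 , -0.01,-0.06,-0.00
0.0015,0.0299,-0.0060 , -0.01,-0.06,-0.00
0.0015,0.0299,-0.0060 , -0.01,-0.06,-0.00
0.0015,0.0299,-0.0060 , -0.01,-0.06,-0.00
0.0015,0.0299,-0.0060 , -0.01,-0.06,-0.00
0.0015,0.0299,-0.0060 , -0.01,-0.06,-0.00
```

Slowly, in two halves (dx +, since the tool's x is down and slightly forward).

```bash
python3 -m inch '[0,0.006,-0.001,0,0,0,0, 0,0.012,-0.002,0,0,0,0, 0.001,0.018,-0.003,0,0,0,0, 0.001,0.024,-0.005,0,0,0,0, 0.0015,0.028,-0.006,0,0,0,0, 0.0015,0.03,-0.006,0,0,0,0, 0.0015,0.03,-0.006,0,0,0,0, 0.0015,0.03,-0.006,0,0,0,0, 0.0015,0.03,-0.006,0,0,0,0, 0.0015,0.03,-0.006,0,0,0,0, 0.0015,0.028,-0.006,0,0,0,0, 0.0015,0.022,-0.004,0,0,0,0, 0.001,0.015,-0.003,0,0,0,0, 0,0.008,-0.002,0,0,0,0, 0,0,0,0,0,0,0]'
python3 - <<'E'
from h import *
where(PAN,0)
rows([(0,0,.165,-14,8)],org=PAN,fy=0)
shot('wrist','w11')
E
```

```text
clock: 18.9
tool_pos: [0.4612, -0.028, 0.358]
orientation: [179.5, 74.8, -11.5]
force: [-0.3, 0.4, -1.7]
opening: 0.0139
clk 18.90 scoop frame xyz mm [-12.4 199.7 169.6] nosedown -15.2 yaw -11.0 roll 0.1 F [-0.3  0.4 -1.7] op 0.0139
0.0020,0.0245,-0.0065 , -0.09,-0.14,-0.04
0.0020,0.0245,-0.0065 , -0.09,-0.14,-0.04
0.0020,0.0245,-0.0064 , -0.09,-0.14,-0.04
0.0019,0.0245,-0.0064 , -0.09,-0.14,-0.04
0.0019,0.0245,-0.0064 , -0.09,-0.14,-0.04
0.0019,0.0245,-0.0063 , -0.09,-0.14,-0.04
0.0018,0.0246,-0.0063 , -0.09,-0.14,-0.04
0.0018,0.0246,-0.0063 , -0.09,-0.14,-0.04
```

View pics/w11.png

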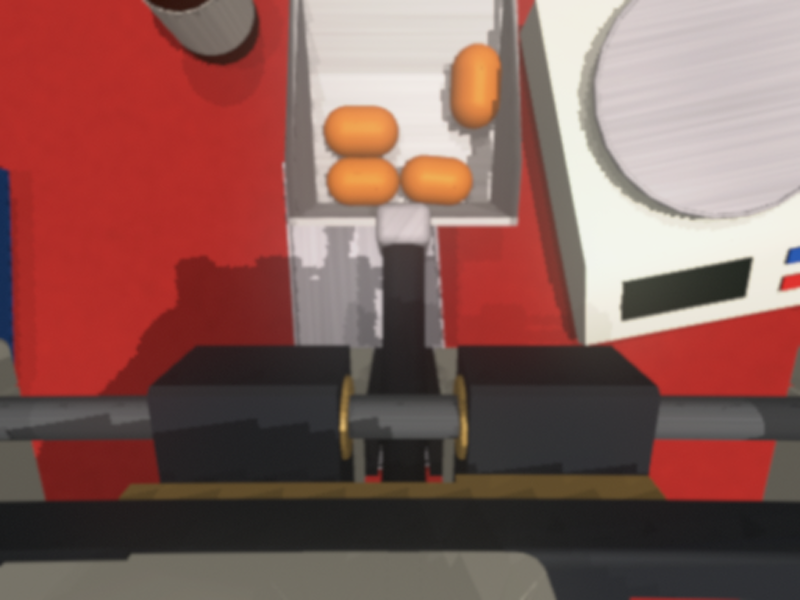

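The load is unchanged, with the same four pastilles in the same places. The scale is now at right, with its pan around (720,90). On to the second half.

```bash
python3 -m inch '[0,0.006,-0.002,0,0,0,0, 0.001,0.012,-0.003,0,0,0,0, 0.0015,0.018,-0.005,0,0,0,0, 0.002,0.024,-0.007,0,0,0,0, 0.002,0.026,-0.007,0,0,0,0, 0.002,0.026,-0.007,0,0,0,0, 0.002,0.026,-0.007,0,0,0,0, 0.0015,0.022,-0.006,0,0,0,0, 0.001,0.016,-0.005,0,0,0,0, 0.001,0.01,-0.003,0,0,0,0, 0,0.005,-0.001,0,0,0,0, 0,0,0,0,0,0,0]'
python3 - <<'E'
from h import *
where(PAN,0)
rows([(0,0,.142,-5,10)],org=PAN,fy=0)
shot('wrist','w12')
E
```

```text
clock: 20.45
tool_pos: [0.4819, -0.2289, 0.358]
orientation: [179.1, 75.0, -11.2]
force: [0.2, 0.5, -2.3]
opening: 0.0137
clk 20.45 scoop frame xyz mm [  8.1   0.3 169.2] nosedown -15.0 yaw -10.3 roll 0.2 F [ 0.2  0.5 -2.3] op 0.0137
0.0011,0.0003,-0.0025 , -0.00,-1.00,-0.02
0.0010,0.0003,-0.0025 , -0.00,-1.00,-0.02
0.0010,0.0003,-0.0026 , -0.00,-1.00,-0.02
0.0009,0.0003,-0.0026 , -0.00,-1.00,-0.02
0.0009,0.0003,-0.0026 , -0.00,-1.00,-0.02
0.0009,0.0003,-0.0026 , -0.00,-1.00,-0.02
0.0008,0.0003,-0.0026 , -0.00,-1.00,-0.02
0.0008,0.0003,-0.0026 , -0.00,-1.00,-0.02
0.0007,0.0003,-0.0027 , -0.00,-1.00,-0.02
0.0007,0.0003,-0.0027 , -0.00,-1.00,-0.02
```

```bash
python3 -m inch '[0.001,0,-0.0025,0,-1,0,0, 0.001,0,-0.0025,0,-1,0,0, 0.001,0,-0.0025,0,-1,0,0, 0.001,0,-0.0025,0,-1,0,0, 0.001,0,-0.0025,0,-1,0,0, 0.001,0,-0.0025,0,-1,0,0, 0.001,0,-0.0025,0,-1,0,0, 0.001,0,-0.0025,0,-1,0,0, 0.001,0,-0.0025,0,-1,0,0, 0,0,0,0,0,0,0, 0,0,0,0,0,0,0]'
python3 - <<'E'
from h import *
where(PAN,0)
s=shot('wrist','w13');o=ctrl.get_obs();A=Rm(o['orientation']);W=cloud(s);P=(W-o['tool_pos'])@A
hsv=cv2.cvtColor(s['color'],cv2.COLOR_RGB2HSV)
org=(hsv[...,0]>5)&(hsv[...,0]<25)&(hsv[...,1]>120);org[150:]=False
# flat rear floor, white
fl=np.zeros(org.shape,bool);fl[60:128,206:308]=True;fl&=(hsv[...,1]<40)&(P[...,0]>.205)
q=P[fl&(P[...,2]>-.1)];c=np.linalg.lstsq(np.c_[q[:,2],q[:,1],np.ones(len(q))],q[:,0],rcond=None)[0];print('floor slopes deg (pitch,roll), x at z=-.0965',np.degrees(np.arctan(c[:2])),c@[-.0965,0,1],len(q))
q=W[fl&(P[...,2]>-.1)];c=np.linalg.lstsq(np.c_[q[:,:2],np.ones(len(q))],q[:,2],rcond=None)[0];print('world floor tilt deg',np.degrees(np.arctan(np.hypot(*c[:2]))))
bowl=o['tool_pos']+A@(OFF+[-.016,0,0]);print('bowl',bowl)
n,lab,st,ce=cv2.connectedComponentsWithStats(cv2.erode(org.astype(np.uint8),np.ones((3,3))))
for i in range(1,n):
    if st[i,4]>60:
        X=np.nanmedian(W[lab==i],0)-[0,0,.007]; print(ce[i].round(),st[i,4],X.round(3),'dist mm',(np.linalg.norm(X-bowl)*1000).round(1))
shot('side','s13');shot('scene','c13')
E
```

```text
clock: 21.88
tool_pos: [0.5075, -0.2322, 0.3531]
orientation: [177.6, 84.6, -12.6]
force: [-0.2, 0.1, -1.1]
opening: 0.0139
clk 21.88 scoop frame xyz mm [  0.5   3.2 141.7] nosedown -5.4 yaw -10.2 roll 0.2 F [-0.2  0.1 -1.1] op 0.0139
floor slopes deg (pitch,roll), x at z=-.0965 [ 2.89727388 -0.03299523] 0.2157417433122878 2265
world floor tilt deg 8.265360673785999
bowl [ 0.62097208 -0.25244405  0.15763946]
[251.  92.] 4434 [ 0.606 -0.247  0.154] dist mm 16.7
[489. 117.] 1174 [ 0.556 -0.482  0.01 ] dist mm 280.7
```

View pics/w13.png

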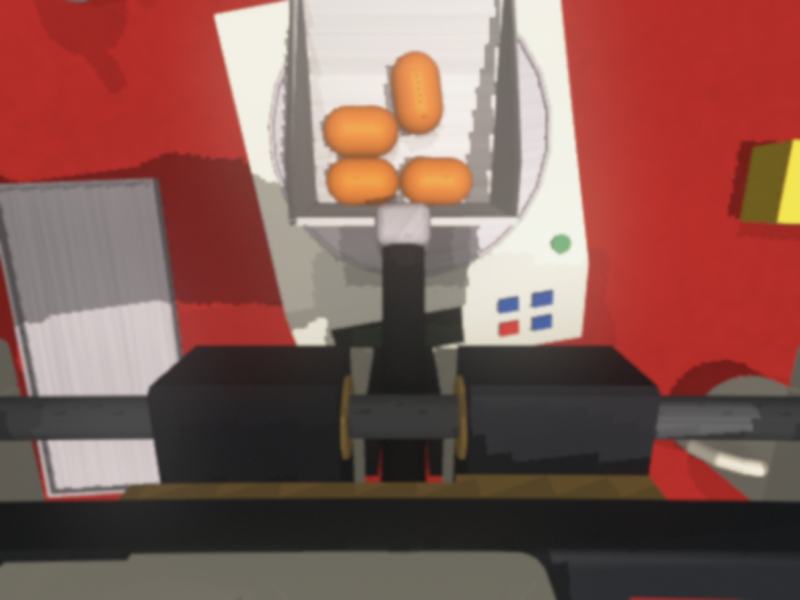

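View pics/s13.png

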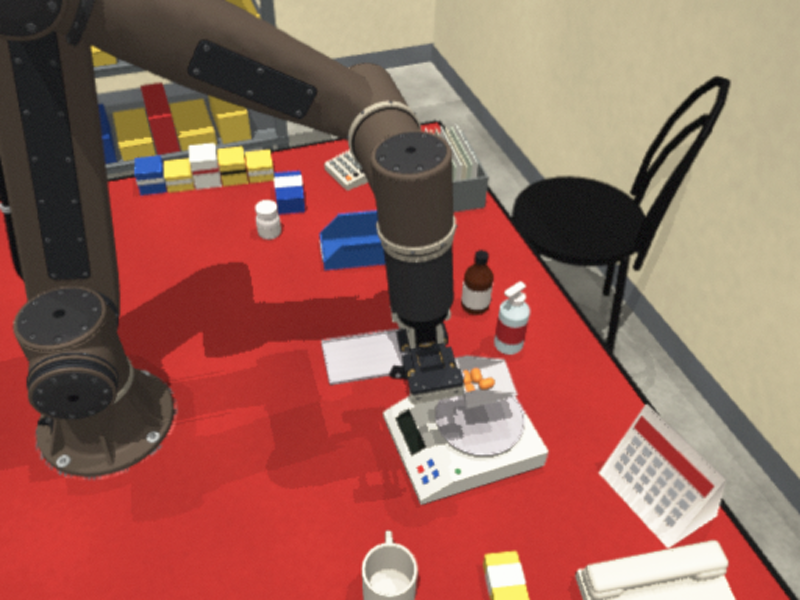

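View pics/c13.png

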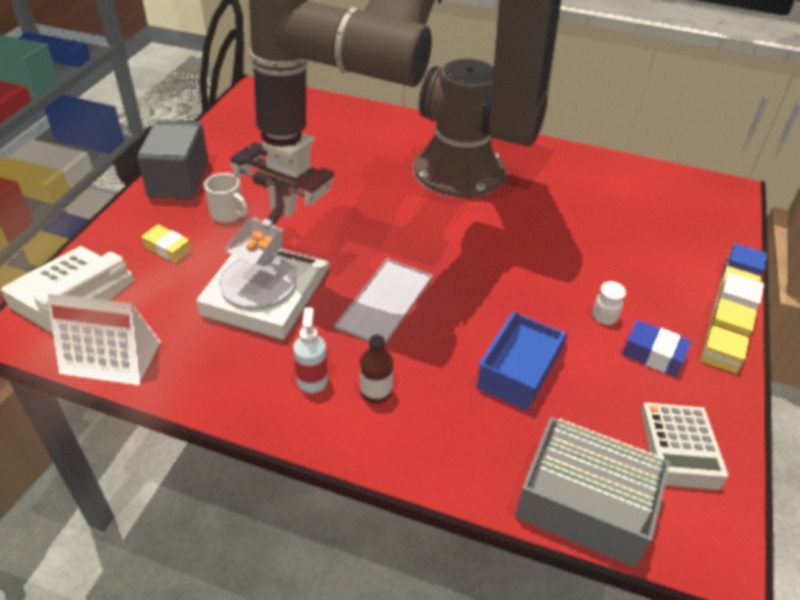

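The wrist picture shows the four pastilles huddled at the back of the bowl, at (362,130), (362,180), (437,180) and (417,92), over the pan. The scene and side views show nothing spilled and the bystanders in place. Depth says the bowl floor is tilted 8° nose-up, because the scoop pitched ~3° in the grip during the push. I'll level it by 4.5°.

```bash
python3 -m inch '[-0.0015,0,-0.0035,0,-0.9,0,0, -0.0015,0,-0.0035,0,-0.9,0,0, -0.0015,0,-0.0035,0,-0.9,0,0, -0.0015,0,-0.0035,0,-0.9,0,0, -0.0015,0,-0.0035,0,-0.9,0,0, 0,0,0,0,0,0,0, 0,0,0,0,0,0,0, 0,0,0,0,0,0,0]'
cat > chk.py <<'E'
from h import *
import sys
where(PAN,0)
s=shot('wrist',sys.argv[1]);o=ctrl.get_obs();A=Rm(o['orientation']);W=cloud(s);P=(W-o['tool_pos'])@A
hsv=cv2.cvtColor(s['color'],cv2.COLOR_RGB2HSV)
fl=np.zeros(W.shape[:2],bool);fl[60:128,206:308]=True;fl&=(hsv[...,1]<40)&(P[...,0]>.205)&(P[...,2]>-.1)
q=P[fl]
for _ in range(3):
    B=np.c_[q[:,2],q[:,1],np.ones(len(q))];c=np.linalg.lstsq(B,q[:,0],rcond=None)[0];r=np.abs(q[:,0]-B@c);q=q[r<.0025]
n=A@np.array([-1,c[1],c[0]]);n/=np.linalg.norm(n)
print('floor in tool deg',np.degrees(np.arctan(c[:2])),len(q),'world tilt deg',np.degrees(np.arccos(n[2])),n.round(3))
t=c[0]; cz=-.0965*np.cos(np.arctan(t)); pt=o['tool_pos']+A@np.array([c@[cz-.003,0,1]+.0025,-.001,cz-.003]); print('underside at bowl middle',pt.round(4),'above pan mm',(pt[2]-.065)*1000,'sideways',np.hypot(*(pt-PAN)[:2])*1000)
for v,u in((83,231),(115,232),(115,280),(60,266)): 
    X=np.nanmedian(W[v-2:v+3,u-2:u+3].reshape(-1,3),0)-[0,0,.009];print(X.round(3),np.linalg.norm(X-pt-[0,0,.016]).round(4))
E
python3 chk.py w14; sed -n 1,1p /dev/null
```

```text
clock: 23.02
tool_pos: [0.5255, -0.2354, 0.3624]
orientation: [160.1, 89.4, -30.1]
force: [1.0, -0.2, -1.6]
opening: 0.0138
clk 23.02 scoop frame xyz mm [  0.8   3.2 142.1] nosedown -0.6 yaw -10.2 roll 0.2 F [ 1.  -0.2 -1.6] op 0.0138
floor in tool deg [2.69064887 0.02849456] 2238 world tilt deg 3.3034870590346377 [-0.056  0.013  0.998]
underside at bowl middle [ 0.6255 -0.2533  0.1454] above pan mm 80.3867426812592 sideways 4.4581752422960195
[ 0.614 -0.236  0.156] 0.0219
[ 0.597 -0.233  0.155] 0.0358
[ 0.592 -0.26   0.155] 0.0348
[ 0.621 -0.257  0.157] 0.0072
```

View pics/w14.png

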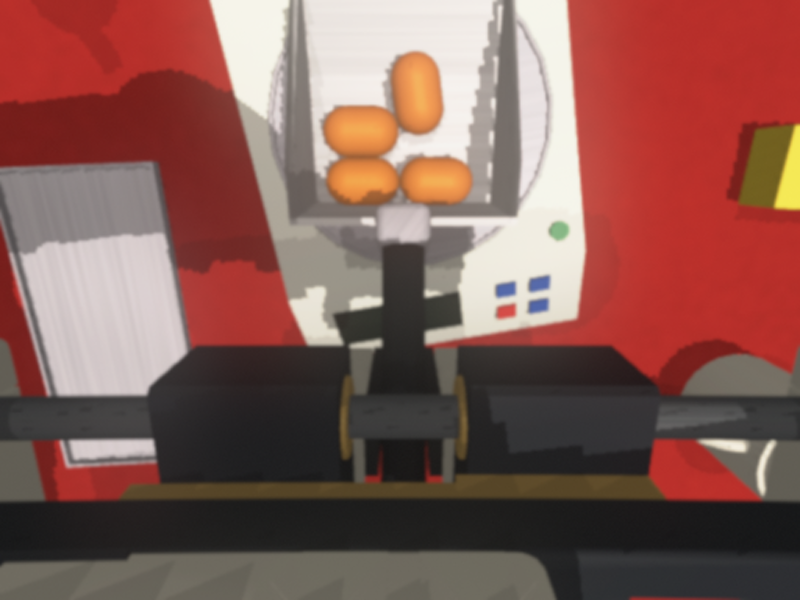

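All four pastilles lie within 36 mm of the bowl middle. The scoop is 3° nose-up, 80 mm above the pan, and off the pan centre by only a few mm. A short hold to confirm stillness, then I'll hand it in.

```bash
python3 -m inch '[0,0,0,0,0,0,0, 0,0,0,0,0,0,0, 0,0,0,0,0,0,0, 0,0,0,0,0,0,0]' && python3 - <<'E'
from h import *
where(PAN,0); print(ctrl.get_obs()['qvel'].round(2))
s=shot('wrist','w15'); t=ld('w14'); h=lambda c:cv2.inRange(cv2.cvtColor(c,cv2.COLOR_RGB2HSV),(5,120,80),(25,255,255))[:150,180:340]
print('pastille mask px',(h(s['color'])>0).sum(),(h(t['color'])>0).sum(),'changed',((h(s['color'])>0)!=(h(t['color'])>0)).sum())
E
```

```text
clock: 23.58
tool_pos: [0.5252, -0.2354, 0.3626]
orientation: [160.9, 89.3, -29.3]
force: [-0.2, 0.1, -1.6]
opening: 0.014
clk 23.57 scoop frame xyz mm [  0.5   3.2 142.3] nosedown -0.6 yaw -10.2 roll 0.2 F [-0.2  0.1 -1.6] op 0.0140
[-0.06 -0.02 -0.04 -0.06 -0.02  0.01]
pastille mask px 4998 5006 changed 18
```

```bash
python3 -c "
from plant import ctrl
print(ctrl.close_job())"
```

```text
the job is handed in; nothing more can be done
None
```

I handed the job in at 23.6 s. The scoop is held still over the middle of the scale's pan with four pastilles in its bowl, ready for you to tare.

**What I did:** I took the scoop by its handle and drove it nose-down along the bin floor into the pastilles. I then tilted it back, lifted it clear and carried it nose-up to the scale.

**Last checks:**
- **Position:** the underside is about 80 mm above the pan, the bowl middle about 4–5 mm from its centre, and the bowl tilted about 3° nose-up.
- **Pastilles:** all four are within about 36 mm of the bowl middle and had not moved between the last two pictures.
- **Stillness:** the joints were at rest, the fingers were closed on the handle at 14 mm, and the measured force was that of the load only.
- **Table:** by eye, the last scene and side pictures show nothing spilled and the other things where they stood.

**What disagreed or was not confirmed:**
- **Tilt:** the scoop turned about 3° nose-up in the fingers during the push. The arm's own pose read 5.4° nose-up while the depth picture showed 8°, so I trusted the picture and levelled by it.
- **Remaining pastilles:** the three left behind are hidden by the bin's back wall. I take it they are still in the bin because none showed anywhere else.

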